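# Seat the tube guide block in the gauge nest and clamp it

## Task

Slide the white guide block along the loading ledge, over the step and into the black fixture's nest; push it, do not lift it or tip it over. With the clamp still open, press the block down, feeling at both ends, until each end sits fully home on the nest's steel seat plate; press firmly but never violently, so as not to bruise the plastic. Only then swing the clamp shut until its foot is down on the block, let go, and leave the roller, wrench and bottle where they are.

Things in the scene. Friction and masses are not known exactly. Their poses are not given: they have to be found in the camera images.
- nest (a point): middle of the nest's mouth in the black fixture (fixed; place, height, yaw vary), level with the foot of its walls. Axes: +y from nest to loading ledge, z up, x along the block's length. Nest: 125 (x) by 74 mm (y, -37 to +37). End stop at y = -37 is 13 mm high, slippery white side walls at x = -62.5 and +62.5 are 26 mm. Its floor, a dark steel seat plate, lies anywhere from 2 mm above to 6 mm below this point
- ledge_edge (a point): middle of the top edge of the step, where the ledge ends at the nest: (0, 37, 12) mm from nest, same axes. The aluminium loading ledge lies 12 mm above nest, y = 37 to 180 mm from it; its two slippery white guide rails, 14 mm high, are 124 mm apart at the step and about 147 mm at the outer end, and steer the block in
- block_center (a point): centre (half-way up) of the loose white plastic guide block: 120 (x) by 70 (y) by 45 mm high, about 0.36 kg (varies); flat top with a blue disc 45 mm from the centre at each end and a steel strip across the middle. Starts on the loading ledge roughly square to the nest. Fully home, its underside lies flat on the seat plate, at both ends
- near_end (a point): point on the block's underside below the blue disc at its -x end (45 mm from the middle, top face 45 mm above). In the nest this end lands on a brass lifter rail (at x = -40 mm) that stands 4 to 7 mm above the seat plate, by its own unknown amount. No spring: friction holds it, it yields at about 10 N and stays where pressed. On the seat plate the force rises sharply
- far_end (a point): point on the block's underside below the blue disc at its +x end (45 mm from the middle, top face 45 mm above). In the nest this end lands on a brass lifter rail (at x = +40 mm) that stands 4 to 7 mm above the seat plate, by its own unknown amount. No spring: friction holds it, it yields at about 10 N and stays where pressed. On the seat plate the force rises sharply
- clamp_hinge (a point): middle of the clamp's hinge pin, at (0, -56, 58) mm from nest; the pin runs along the nest's x. Two hinge posts stand at x = -23 and +23 (12 mm thick), reaching 10 mm above the pin
- clamp_grip (a point): centre of the orange cross bar (18 mm thick, 56 mm long along x) at the free end of the clamp, 130 mm from the hinge. The clamp is a steel bar 28 mm wide and 10 mm thick whose centre line runs from the hinge to this point
- clamp_foot (a point): middle of the underside of the clamp's rubber foot (28 by 34 mm), 56 mm from the hinge along the bar and 12.5 mm below its centre line. Clamp shut: the foot is down on the middle of the block's top. (Rules only: seat_c0 and seat_c1 are points 20 mm below the seat plate's surface, under near_end and far_end of a centred block.)
- clamp (a joint): clamp angle (rad): 0 = level along the nest's +y, above the block; shut on a seated block it is -0.12 to 0.04, depending on the seat plate. Grows as it swings up, pi/2 = upright, more = leaning back from the ledge. Starts at 1.7 to 2.05; stops at -0.2 and 2.15. A friction hinge (0.16 N m) keeps it where it is left; 2 to 3 N on its back near the end swings it over
- roller_mid (a point): white plastic roller standing on end, 60 mm across, 86 mm high with its steel stub; a bystander, point on its axis 40 mm up
- wrench: steel wrench about 170 mm long lying on the table; a bystander, origin under its middle
- bottle_mid (a point): grey bottle with a blue cap, 64 mm across, 170 mm high; a bystander, point on its axis 85 mm up
There are look-alikes about, which are no part of the job. What is shaped like the part that bears block_center but red is not meant.

How it is judged:
By the outcome, as a careful person would: the job done as asked, in the order asked, and still so for the second after the job is handed in, with the robot touching nothing.
It also fails if it takes over 72 s, if anything falls off the work surface, if the arm or the gripper's body presses on something with over 40 N, if the wrist force passes 120 N, or if a joint passes its speed limit or range.

## Robot

A 7-joint arm with a two-finger parallel gripper is mounted at the origin on the work surface. World frame = base frame: x ahead of the robot, y to its left, z up, the work surface at z = 0. Lengths are in m, angles in rad, forces in N, time in s.
With the tool pointing down it reaches from about 0.425 to 1.025 m from the base axis. Payload 9.4 kg.
Tool frame: the origin (TCP) lies at the very end of the fingers, on their centre line; the grasp point (between the pads) lies env.tcp_to_grasp behind it (env.tcp_to_grasp is the distance from the TCP to the grasp point, in m); y points along the fingers, x is the direction in which the jaws open and shut, and the axes are right-handed (so a half turn about y gives the same grasp; the last joint's range is limited). The gripper opens to 93 mm and grips with 3 to 60 N. Pads are 15 mm wide; open, the fingers measure 128 mm over their backs; the gripper's body (75 mm by 188 mm) begins 65 mm behind the grasp point.
Start: joints at [-1.222, 0.599, -0.003, 1.599, 0.002, 0.943, -0.08], TCP at [0.299, 0.66, 0.194] pointing down, gripper open.
Joint ranges: [-2.57, 2.57], [-0.35, 1.97], [-1.29, 1.29], [0.11, 2.56], [-1.05, 4.19], [0.11, 1.86], [-2.63, 2.63]. Speed limits (rad/s): [2.22, 2.22, 3.01, 3.01, 3.14, 3.14, 3.14].

## Interface

Orientations are given as a unit quaternion [w, x, y, z].
In Python, from plant import env, get_image, camera_params, ticket, search_frame, regions_of gives the robot as it stands.
- The arm moves only by the tool apply_moves, never from a script. Its argument "series" is a list that holds one entry, the list of rows, each a list of 7 numbers: the shift along the tool's x, y, z in mm, then the turn, a rotation vector about the tool's x, y, z in degrees, then the finger opening in mm, from 0 to 93. A call has 1 to 5 rows; each row shifts and turns the pose as measured when the row begins, along the tool's axes as they then stand; what a row does not reach is not made up. A row lasts 1/10 s, in which the tool goes at most 50 mm and 8.59 degrees, less where a joint would pass 70% of its speed; a pose out of reach is approached as far as the arm can. A call is refused whole if a number of a shift passes 50 or a number of a turn 8.59, either way. A call with a gripper value outside its range is refused whole. The fingers move at their own pace and stop on an object; "grip_force" is the grip in N (left out, the last holds). Time passes only in rows, so rows that do not move let the fingers close. It gives the time, the measured TCP pose, the force and the opening at its end, in the units of the state.
- env.state(): the state, without advancing time (a new reading comes with each control period).
- get_image(name): name is "side" or "top"; returns (picture, depth): 420x560x3 uint8, red, green, blue; 420x560 float32, m along the optical axis (not along the pixel's ray), 0 where there is no reading.
- camera_params(name): a dict with "intrinsics" (3x3 intrinsics, pixels), "k1" (the pictures are not rectified: a ray, as slopes to the right and down, at radius r is drawn at 1 + k1 r^2 times it, then the intrinsics apply), "T" (4x4, takes a point from camera to world coordinates). Camera axes: x right, y down, z forward; pixel columns grow to the right and rows downward; lengths in m; the calibration is good to about 2 mm. A picture is of the moment at which its call begins. camera_params takes no time and is no camera call.
- ticket.finish_job(): hands the job in, once; it reports no verdict.
Trained networks look in the newest picture that a camera, given by its name, has taken for a name from the list of things; names that differ only in an ending like _2 or _b are one class to them, and where a whole thing is asked for, a point or a joint stands for the part that bears it (a point fixed in the world has none). Each returns a list of dicts, best first, with "p" (0 to 1); they miss things now and then, are a little off and sometimes report something else, mostly with a low value. They report only what shows in the picture. A call takes as long as a camera call. They do not tell look-alikes from the thing itself.
- search_frame(camera, name): "point" ([x, y, z] in m, in the coordinates of the camera as it stood for that picture, good to about 4 mm: the middle of the surface that is visible of it).
- regions_of(camera, name): "pixels" (420x560 bool, what is visible of it).
The state is a dict: "t": time; "q": joint angles; "qd": joint speeds; "tau": joint torques, N m; "position": TCP position; "eef_rot": TCP orientation; "ft_force": force on the tool from outside, world axes, zero at the start; "moment": the same for the moment, N m; "opening": finger opening in m.
Only numpy, scipy, OpenCV 4.12 (cv2) and the standard library are available. Lean on these libraries where they do the work, as an engineer would, in place of code of your own. Each camera call takes 0.05 s, during which the arm holds its last target.

## Working session

There is one attempt and no reset: what is moved stays moved. The work goes in short steps, Python scripts to look and compute and a tool call to move; the robot and the scene stay as the last step left them, time stands still between calls to the robot, and variables do not carry over. Pictures are saved under pics/ and viewed, and the job is handed in when it is done.

Besides the shell and the picture viewer there is one more tool, called after ">>>" as name(argument=value, ...), one argument or row to a line, values as JSON. apply_moves: Moves the arm, as the interface text tells. Its arguments: {"type":"object","properties":{"series":{"type":"array","items":{"type":"array","items":{"type":"array","items":{"type":"number"}}}},"grip_force":{"type":"number"}},"required":["series"]}

```bash
ls -la; mkdir -p pics; cat > h.py <<'E'
import numpy as np,cv2
from plant import env,get_image,camera_params,ticket,search_frame,regions_of
def rays(cam,uv):
    p=camera_params(cam);K=np.array(p["intrinsics"]);d=np.array([p["k1"],0,0,0,0.])
    return cv2.undistortPoints(np.array(uv,float).reshape(-1,1,2),K,d).reshape(-1,2)
def world(cam,uv,z):
    T=np.array(camera_params(cam)["T"]);r=rays(cam,uv);z=np.asarray(z,float).reshape(-1,1)
    pc=np.hstack([r*z,np.ones((len(r),1))*z]);return pc@T[:3,:3].T+T[:3,3]
def onplane(cam,uv,zw):
    T=np.array(camera_params(cam)["T"]);r=rays(cam,uv)
    d=np.hstack([r,np.ones((len(r),1))])@T[:3,:3].T
    return T[:3,3]+d*((zw-T[2,3])/d[:,2:3])
def proj(cam,P):
    p=camera_params(cam);K=np.array(p["intrinsics"]);T=np.linalg.inv(np.array(p["T"]))
    pc=np.atleast_2d(P)@T[:3,:3].T+T[:3,3]
    return cv2.projectPoints(pc.reshape(-1,1,3),np.zeros(3),np.zeros(3),K,np.array([p["k1"],0,0,0,0.]))[0].reshape(-1,2)
def snap(cam,name,scale=1):
    im,d=get_image(cam);cv2.imwrite(f"pics/{name}.png",im[:,:,::-1]);np.savez(f"pics/{name}.npz",im=im,d=d);return im,d
E
python3 - <<'E'
from h import *
for c in("side","top"):
    snap(c,c+"0");p=camera_params(c);print(c,np.round(p["intrinsics"],1).tolist(),p["k1"],np.round(p["T"],3).tolist())
print(env.state());print(env.tcp_to_grasp)
E
```

```text
total 12
drwxr-xr-x  3 agent agent 4096 Dec  7 16:59 .
drwxr-xr-x 23 root  root  4096 Dec  7 16:59 ..
drwxr-xr-x  2 agent agent 4096 Dec  7 16:59 pics
side [[437.6, 0.0, 278.4], [0.0, 437.6, 207.9], [0.0, 0.0, 1.0]] -0.0816314559326567 [[0.713, -0.356, 0.604, -0.082], [-0.701, -0.343, 0.625, -0.741], [-0.015, -0.869, -0.494, 0.645], [0.0, 0.0, 0.0, 1.0]]
top [[462.6, 0.0, 279.2], [0.0, 462.6, 210.7], [0.0, 0.0, 1.0]] -0.14564857315149507 [[-0.027, -0.986, 0.167, 0.395], [-1.0, 0.028, -0.0, -0.03], [-0.004, -0.167, -0.986, 1.432], [0.0, 0.0, 0.0, 1.0]]
{'t': 0.1, 'q': array([-1.22169177,  0.6000128 , -0.00253971,  1.59999633,  0.00182292,
        0.9428853 , -0.07984779]), 'qd': array([ 0.00156362, -0.00015922, -0.00174544, -0.00367894,  0.00056748,
       -0.00057181,  0.00042026]), 'tau': array([ 5.21693713e-03, -7.66558027e+01,  1.50218256e+00, -2.52940232e+01,
       -5.23386290e-02,  1.35871270e-02,  8.58008593e-05]), 'position': array([0.29930738, 0.65986089, 0.19368887]), 'eef_rot': array([-0.59406541,  0.59464558,  0.38271174, -0.38342488]), 'ft_force': array([-0.18075208,  0.92491668, -0.12348949]), 'moment': array([-0.01275609, -0.02306053, -0.01929181]), 'opening': 0.09293541036636857}
0.0188
```

View pics/side0.png

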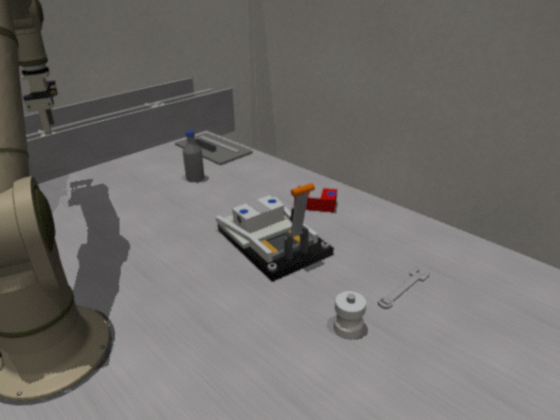

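View pics/top0.png

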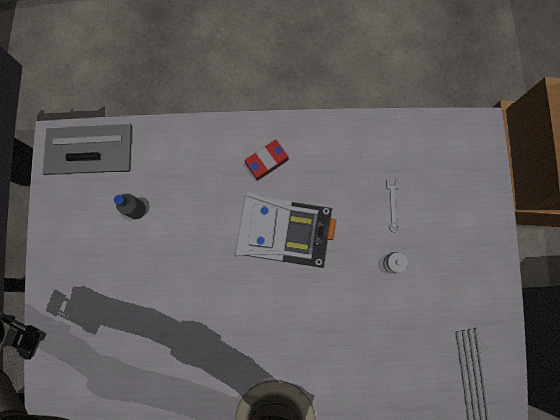

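Side view: the white block is at about (260,213) and the red look-alike at (322,200). The clamp leans upright at (300,220), the roller is at (350,313), the wrench at (405,288) and the bottle at (193,157). In the top view the white block with two blue discs is at (262,226), the red look-alike at (266,160), the nest at (300,232) and the orange grip at (332,229). I choose the white block on the ledge and will check it in a close crop.

```bash
python3 - <<'E'
import numpy as np,cv2
a=np.load("pics/top0.npz");im=a["im"]
c=cv2.resize(im[180:280,225:350],None,fx=6,fy=6,interpolation=cv2.INTER_CUBIC)[:,:,::-1];cv2.imwrite("pics/topc.png",np.clip(c.astype(float)*1.3,0,255))
im=np.load("pics/side0.npz")["im"]
c=cv2.resize(im[175:280,205:345],None,fx=5.5,fy=5.5,interpolation=cv2.INTER_CUBIC)[:,:,::-1];cv2.imwrite("pics/sidec.png",np.clip(c.astype(float)*1.3,0,255))
E
```

```text
[ WARN:0@0.092] global loadsave.cpp:1063 imwrite_ Unsupported depth image for selected encoder is fallbacked to CV_8U.
```

View pics/topc.png

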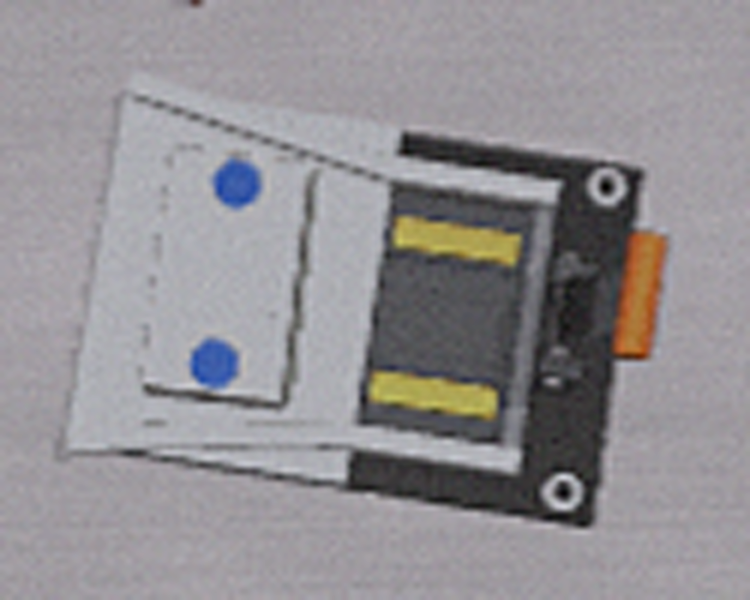

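View pics/sidec.png

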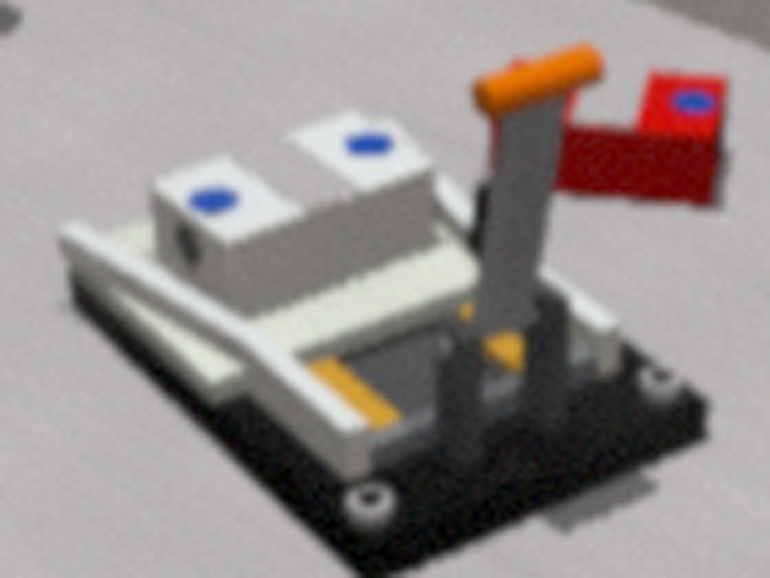

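The crop confirms the white block: two blue discs and a steel strip, sitting on the ledge. Nest +x points to the image top. Now measuring.

```bash
python3 - <<'E'
from h import *
a=np.load("pics/top0.npz");im=a["im"].astype(int);d=a["d"]
f=lambda x,y:(225+(x+.5)/6-.5,180+(y+.5)/6-.5)
def pz(uv):
    u,v=int(round(uv[0])),int(round(uv[1]));dd=d[v-1:v+2,u-1:u+2];return np.median(dd[dd>0])
for n,x,y in [("diskfar",237,183),("disknear",213,363),("blockmid",225,275),("ledge",345,250),("ledge2",330,330),("ledgeout",100,300),("seat",440,310),("railF",456,240),("railN",433,393),("wallF",500,187),("wallN",470,450),("stop",530,310),("base",600,430),("grip",640,295),("guidN",270,460),("guidF",300,140),("table",300,560),("seatL",400,290)]:
    uv=f(x,y);print(n,np.round(uv,1),np.round(world("top",[uv],[pz(uv)])[0],4))
for col,m in [("blue",(im[:,:,2]>130)&(im[:,:,0]<90)&(im[:,:,1]<120)),("yel",(im[:,:,0]>150)&(im[:,:,1]>130)&(im[:,:,2]<110))]:
    n,l,s,c=cv2.connectedComponentsWithStats(m.astype(np.uint8))
    for i in range(1,n):
        if s[i,4]>15:
            mm=l==i;z=np.median(d[mm&(d>0)]);print(col,c[i],s[i,4],np.round(world("top",[c[i]],[z])[0],4))
E
```

```text
diskfar [264.1 210.1] [0.6274 0.0138 0.0789]
disknear [260.1 240.1] [0.538  0.0275 0.0817]
blockmid [262.1 225.4] [0.5815 0.0207 0.0798]
ledge [282.1 221.2] [ 0.5987 -0.0389  0.0357]
ledge2 [279.6 234.6] [ 0.5582 -0.0301  0.0342]
ledgeout [241.2 229.6] [0.5765 0.0861 0.0357]
seat [297.9 231.2] [ 0.5687 -0.0868  0.019 ]
railF [300.6 219.6] [ 0.6036 -0.0959  0.0267]
railN [296.8 245.1] [ 0.5254 -0.0815  0.027 ]
wallF [307.9 210.8] [ 0.6265 -0.118   0.0503]
wallN [302.9 254.6] [ 0.4944 -0.0982  0.0487]
stop [312.9 231.2] [ 0.5651 -0.1316  0.0373]
base [324.6 251.2] [ 0.5046 -0.1662  0.0206]
grip [331.2 228.8] [ 0.5484 -0.1674  0.218 ]
guidN [269.6 256.2] [0.4931 0.0018 0.0361]
guidF [274.6 202.9] [ 0.6537 -0.0176  0.0492]
table [274.6 272.9] [ 4.438e-01 -1.150e-02  1.000e-04]
seatL [291.2 227.9] [ 0.5796 -0.0666  0.0188]
blue [260.         240.24137931] 29 [0.5377 0.0278 0.0803]
```

```bash
python3 - <<'E'
from h import *
T={c:np.array(camera_params(c)["T"]) for c in("top","side")}
for c in("top","side"):
    for n in("nest","ledge_edge","block_center","clamp_hinge","clamp_grip"):
        for r in search_frame(c,n)[:2]:
            print(c,n,round(r["p"],2),np.round(T[c][:3,:3]@np.array(r["point"])+T[c][:3,3],4))
E
```

```text
top nest 0.89 [ 0.5587 -0.0439  0.0353]
top ledge_edge 0.58 [ 0.5609 -0.0461  0.0326]
top block_center 0.88 [0.5815 0.0186 0.0855]
top block_center 0.8 [0.791  0.0062 0.0483]
top clamp_hinge 0.73 [ 0.5576 -0.0449  0.0357]
top clamp_grip 0.78 [ 0.5539 -0.1587  0.2153]
side nest 0.69 [ 0.5328 -0.1379  0.0345]
side ledge_edge 0.65 [ 0.5328 -0.1378  0.0343]
side block_center 0.77 [ 0.5676 -0.0025  0.0764]
side clamp_hinge 0.57 [ 0.5302 -0.141   0.0365]
side clamp_grip 0.97 [ 0.5438 -0.1592  0.1655]
side clamp_grip 0.49 [ 0.4482 -0.3896  0.0626]
```

```bash
cat >> h.py <<'E'
def nestT(p):
    x,y,z,yaw=p;c,s=np.cos(yaw),np.sin(yaw);T=np.eye(4);T[:3,:3]=[[c,-s,0],[s,c,0],[0,0,1]];T[:3,3]=x,y,z;return T
def N2W(p,P): 
    T=nestT(p);return np.atleast_2d(P)@T[:3,:3].T+T[:3,3]
def W2N(p,P):
    T=nestT(p);return (np.atleast_2d(P)-T[:3,3])@T[:3,:3]
E
python3 - <<'E'
from h import *
a=np.load("pics/top0.npz");im=a["im"].astype(int);d=a["d"]
m=(im[:,:,2]-im[:,:,0]>60);n,l,s,c=cv2.connectedComponentsWithStats(m.astype(np.uint8))
for i in range(1,n):
    if s[i,4]>8: print("blue",c[i],s[i,4],np.round(onplane("top",[c[i]],.080)[0],4))
m=(im[:,:,0]-im[:,:,2]>50)&(abs(im[:,:,0]-im[:,:,1])<60);n,l,s,c=cv2.connectedComponentsWithStats(m.astype(np.uint8))
for i in range(1,n):
    if s[i,4]>8: print("yel",c[i],s[i,4],np.round(onplane("top",[c[i]],.0255)[0],4))
f=lambda x,y:(225+(x+.5)/6-.5,180+(y+.5)/6-.5)
for n,x,y,z in [("stepF",391,183,.035),("stepN",361,425,.035),("stopF top in",530,215,.036),("stopN top in",502,440,.036),("outF",123,95,.035),("outN",65,452,.035),("blkTL",168,150,.08),("blkTR",318,160,.08),("blkBL",145,385,.08),("blkBR",283,400,.08)]:
    print(n,np.round(onplane("top",[f(x,y)],z)[0],4))
# grip
m=(im[:,:,0]>150)&(im[:,:,2]<90)&(im[:,:,1]<150);vv,uu=np.nonzero(m);k=uu>320;print("grip",uu[k].mean(),vv[k].mean(),np.round(onplane("top",[(uu[k].mean(),vv[k].mean())],.216)[0],4),k.sum())
E
```

```text
blue [277.67647059 149.58823529] 34 [ 0.8126 -0.0315  0.08  ]
blue [253.97222222 165.91666667] 36 [0.7633 0.0415 0.08  ]
blue [118.08823529 199.16176471] 68 [0.6733 0.4573 0.08  ]
blue [264.07142857 210.19047619] 42 [0.6269 0.0139 0.08  ]
blue [260.07142857 240.19047619] 42 [0.5379 0.0276 0.08  ]
yel [554.65025907 113.01295337] 772 [ 0.9462 -0.9836  0.0255]
yel [517.45409429 159.40198511] 403 [ 0.7822 -0.8177  0.0255]
yel [300.52631579 219.57894737] 95 [ 0.6038 -0.0958  0.0255]
yel [331.35 228.38] 100 [ 0.5738 -0.1895  0.0255]
yel [296.68 245.25] 100 [ 0.525  -0.0813  0.0255]
stepF [ 0.6327 -0.0633  0.035 ]
stepN [ 0.5095 -0.0444  0.035 ]
stopF top in [ 0.614  -0.1336  0.036 ]
stopN top in [ 0.4998 -0.1151  0.036 ]
outF [0.6824 0.0729 0.035 ]
outN [0.4998 0.1051 0.035 ]
blkTL [0.6447 0.0477 0.08  ]
blkTR [ 0.6376 -0.0265  0.08  ]
blkBL [0.5283 0.061  0.08  ]
blkBR [ 0.5191 -0.0063  0.08  ]
grip nan nan [nan nan nan] 0<stdin>:13: RuntimeWarning: Mean of empty slice.
  ret = ret.dtype.type(ret / rcount)
```

```bash
cat >> h.py <<'E'
NP=[.5648,-.0893,.023,np.radians(-9.2)]
from scipy.spatial.transform import Rotation as R
def tool():
    s=env.state();w,x,y,z=s["eef_rot"];return s,R.from_quat([x,y,z,w])
E
python3 - <<'E'
from h import *
s,r=tool();print(np.round(r.as_matrix(),3))
print("block",W2N(NP,[[.5824,.02075,.0575]])*1000)
print("grip top",W2N(NP,[[.5484,-.1674,.218],[.5538,-.1590,.2153]])*1000)
segs=[]
def box(x0,x1,y0,y1,z): return [[(x0,y0,z),(x1,y0,z)],[(x1,y0,z),(x1,y1,z)],[(x1,y1,z),(x0,y1,z)],[(x0,y1,z),(x0,y0,z)]]
segs+=box(-62.5,62.5,-37,37,12)
segs+=[[(-62,37,12),(-73.5,180,12)],[(62,37,12),(73.5,180,12)],[(-62,37,26),(-73.5,180,26)],[(62,37,26),(73.5,180,26)],[(-73.5,180,12),(73.5,180,12)],[(-62.5,-37,26),(-62.5,37,26)],[(62.5,-37,26),(62.5,37,26)]]
for c in("top","side"):
    im=np.load(f"pics/{c}0.npz")["im"]
    x0,y0,w,h=(225,180,125,100) if c=="top" else (205,175,140,105)
    k=5.5;o=cv2.resize(im[y0:y0+h,x0:x0+w],None,fx=k,fy=k,interpolation=cv2.INTER_CUBIC)[:,:,::-1].copy()
    for sg in segs:
        p=(proj(c,N2W(NP,np.array(sg)/1000))-[x0-.5,y0-.5])*k-.5
        cv2.line(o,*[tuple(int(round(v)) for v in q) for q in p],(0,255,0),1)
    for th in (1.75,1.9):
        P=np.array([[0,-56,58],[0,-56+130*np.cos(th),58+130*np.sin(th)]])/1000
        p=(proj(c,N2W(NP,P))-[x0-.5,y0-.5])*k-.5
        cv2.line(o,*[tuple(int(round(v)) for v in q) for q in p],(255,0,255),1)
    cv2.imwrite(f"pics/ov_{c}.png",o)
E
```

```text
[[ 0.413  0.    -0.911]
 [ 0.911  0.     0.413]
 [ 0.    -1.    -0.   ]]
block [[ -0.22132644 111.44825487  34.5       ]]
grip top [[ -3.70231399 -79.71739378 195.        ]
 [  0.28521987 -70.56209074 192.3       ]]
```

View pics/ov_top.png

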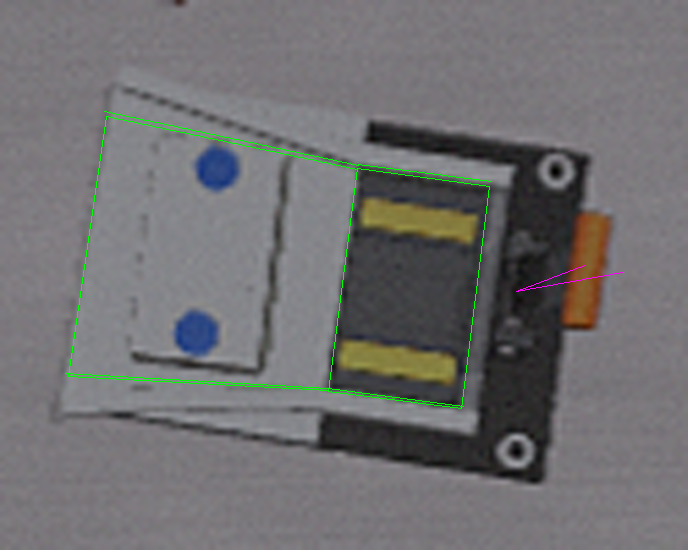

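View pics/ov_side.png

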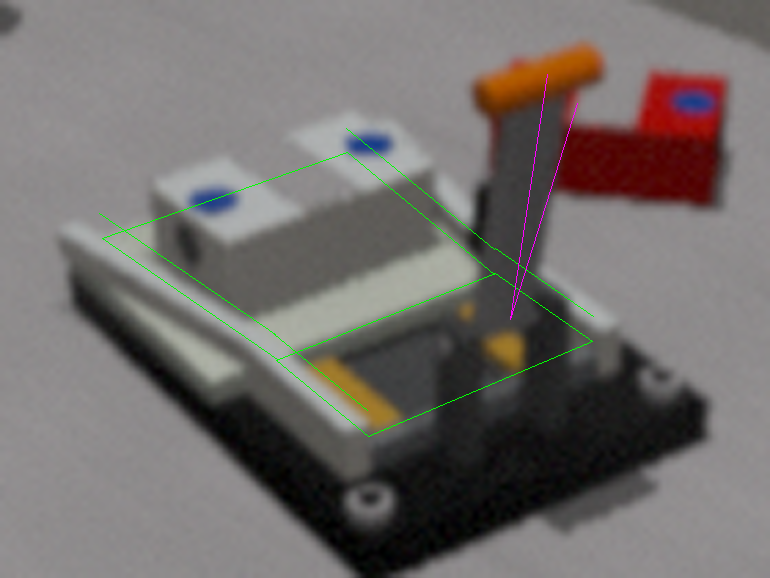

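Nest model fits both pictures to within a couple of mm: yaw about -9°, ledge at z≈35 mm. The block sits at nest (0, 111) and the clamp at about 1.73 rad. First I square the tool to the nest.

>>> apply_moves(
  series=[
    [[0, 0, 0, 0, 8.4, 0, 50], [0, 0, 0, 0, 8.4, 0, 50], [0, 0, 0, 0, 8.4, 0, 50], [0, 0, 0, 0, 8.4, 0, 50], [0, 0, 0, 0, 8.4, 0, 50]],
  ],
)

```text
t: 1.1
position: [0.2999, 0.66, 0.1947]
eef_rot: [0.694, -0.693, -0.138, 0.139]
ft_force: [0.8, 0.0, -0.5]
opening: 0.0576
```

>>> apply_moves(
  series=[
    [[0, 0, 0, 0, 8.4, 0, 50], [0, 0, 0, 0, 8.4, 0, 50], [0, 0, 0, 0, 8.4, 0, 50], [0, 0, 0, 0, 8.4, 0, 50], [0, 0, 0, 0, 0, 0, 50]],
  ],
)

```text
t: 1.6
position: [0.2992, 0.6605, 0.195]
eef_rot: [0.704, -0.703, 0.073, -0.073]
ft_force: [-0.7, -0.2, -1.2]
opening: 0.0505
```

```bash
cat > st.py <<'E'
from h import *
s,r=tool();p=W2N(NP,s["position"])[0]*1000
M=nestT(NP)[:3,:3].T@r.as_matrix()
print("t%.2f nest mm"%s["t"],np.round(p,1),"yaw err deg %.2f"%np.degrees(np.arctan2(M[1,0],M[0,0])),"down",np.round(r.as_matrix()[:,1],3),"F nest",np.round(nestT(NP)[:3,:3].T@s["ft_force"],1),"mom",np.round(s["moment"],2),"op",round(s["opening"],4),"q",np.round(s["q"],2))
E
python3 st.py
```

```text
t1.60 nest mm [-382.   697.7  172. ] yaw err deg -2.68 down [-0.001  0.001 -1.   ] F nest [-0.7 -0.3 -1.2] mom [-0.07  0.08  0.05] op 0.0505 q [-1.45  0.62  0.38  1.62 -0.27  0.95 -1.19]
```

>>> apply_moves(
  series=[
    [[29, 0, -40, 0, -2.7, 0, 50], [29, 0, -40, 0, 0, 0, 50], [29, 0, -40, 0, 0, 0, 50], [29, 0, -40, 0, 0, 0, 50], [29, 0, -40, 0, 0, 0, 50]],
  ],
)

```text
t: 2.1
position: [0.4079, 0.443, 0.1927]
eef_rot: [0.707, -0.704, 0.042, -0.042]
ft_force: [1.5, 0.7, -0.3]
opening: 0.0501
```

```bash
python3 st.py
```

```text
t2.10 nest mm [-240.   500.4  169.7] yaw err deg 2.39 down [-0.001  0.004 -1.   ] F nest [ 1.4  1.  -0.3] mom [-0.09 -0.02  0.01] op 0.0501 q [-1.16  0.47  0.35  1.91 -0.22  0.8  -0.81]
```

>>> apply_moves(
  series=[
    [[29, 0, -40, 0, 0, 0, 50], [29, 0, -40, 0, 0, 0, 50], [29, 0, -40, 0, 0, 0, 50], [29, 0, -40, 0, 0, 0, 50], [29, 0, -40, 0, 0, 0, 50]],
  ],
)

```text
t: 2.6
position: [0.5312, 0.2253, 0.1934]
eef_rot: [0.709, -0.704, 0.032, -0.033]
ft_force: [0.9, 1.0, -0.1]
opening: 0.0498
```

```bash
python3 st.py
```

```text
t2.60 nest mm [-83.5 305.2 170.4] yaw err deg 3.93 down [ 0.002  0.007 -1.   ] F nest [ 0.7  1.2 -0.1] mom [-0.03  0.03 -0.04] op 0.0498 q [-0.74  0.44  0.35  1.96 -0.22  0.77 -0.36]
```

>>> apply_moves(
  series=[
    [[28, 0, -42, 0, 3.9, 0, 50], [28, 0, -42, 0, 0, 0, 50], [26, 0, -40, 0, 0, 0, 50], [0, 30, 0, 0, 0, 0, 50], [0, 0, 0, 0, 0, 0, 50]],
  ],
)

```text
t: 3.1
position: [0.6004, 0.082, 0.1643]
eef_rot: [0.707, -0.703, 0.05, -0.056]
ft_force: [-0.3, 0.6, -0.4]
opening: 0.0498
```

```bash
python3 st.py
```

```text
t3.10 nest mm [  7.8 174.8 141.3] yaw err deg 0.67 down [ 0.009  0.005 -1.   ] F nest [-0.4  0.5 -0.4] mom [0.03 0.08 0.08] op 0.0498 q [-0.46  0.51  0.34  1.93 -0.25  0.73 -0.12]
```

>>> apply_moves(
  series=[
    [[-8, 30, 0, -0.2, 0.7, 0.5, 50], [0, 30, 0, 0, 0, 0, 50], [0, 30, 0, 0, 0, 0, 50], [0, 20, 0, 0, 0, 0, 50], [0, 0, 0, 0, 0, 0, 50]],
  ],
)

```text
t: 3.6
position: [0.5955, 0.088, 0.0564]
eef_rot: [0.708, -0.703, 0.049, -0.052]
ft_force: [-0.9, -0.8, -0.3]
opening: 0.0504
```

```bash
python3 st.py; python3 - <<'E'
from h import *
for c in("side","top"):
    im,d=snap(c,c+"1")
o=[]
im=np.load("pics/side1.npz")["im"][150:290,185:345];o=cv2.resize(im,None,fx=4.5,fy=4.5,interpolation=cv2.INTER_CUBIC)[:,:,::-1];cv2.imwrite("pics/side1c.png",o)
E
```

```text
t3.60 nest mm [  1.9 179.9  33.4] yaw err deg 1.06 down [ 0.005  0.007 -1.   ] F nest [-0.8 -0.9 -0.3] mom [-0.09  0.06 -0.03] op 0.0504 q [-0.41  0.65  0.26  2.01 -0.33  0.51 -0.06]
```

View pics/side1c.png

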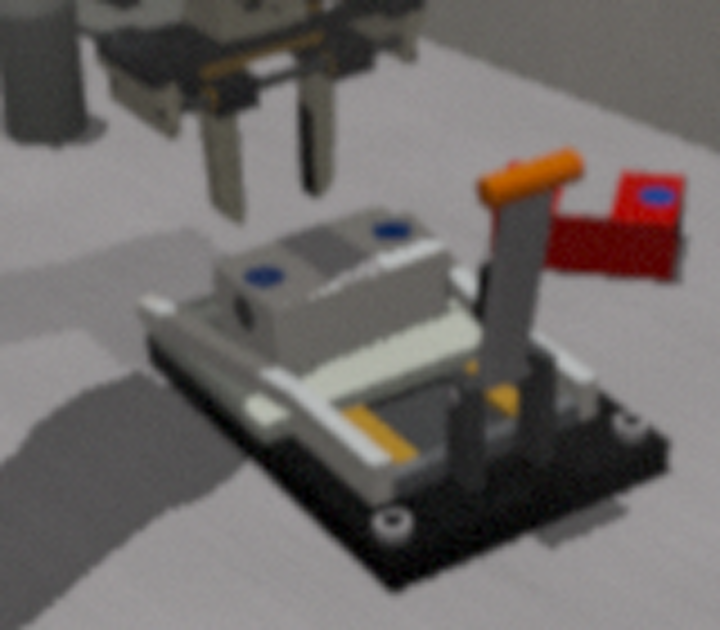

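The side view shows the open fingers behind the block at crop (230,215) and (315,190), clear of it, with the gripper's wide side along the nest's x. I lower them and start pushing.

>>> apply_moves(
  series=[
    [[-2, 6, 0, -0.4, 1.0, 0.3, 50], [0, 6, 0, 0, 0, 0, 50], [0, 0, -8, 0, 0, 0, 50], [0, 0, -6, 0, 0, 0, 50], [0, 0, -6, 0, 0, 0, 50]],
  ],
)

```text
t: 4.2
position: [0.5939, 0.0693, 0.0502]
eef_rot: [0.706, -0.704, 0.053, -0.058]
ft_force: [-0.3, 0.7, 0.3]
opening: 0.05
```

```bash
python3 st.py
```

```text
t4.20 nest mm [  3.3 161.2  27.2] yaw err deg 0.16 down [ 0.008  0.003 -1.   ] F nest [-0.4  0.6  0.3] mom [-0.07  0.06 -0.04] op 0.05 q [-0.38  0.65  0.25  2.03 -0.33  0.49 -0.04]
```

>>> apply_moves(
  series=[
    [[-2, 4, -5, 0, 0, 0.4, 50], [-1, 3, -8, 0, 0, 0, 50], [0, 0, -10, 0, 0, 0, 50], [0, 0, -10, 0, 0, 0, 50], [0, 0, -10, 0, 0, 0, 50]],
  ],
)

```text
t: 4.7
position: [0.5845, 0.0255, 0.0433]
eef_rot: [0.707, -0.703, 0.055, -0.056]
ft_force: [1.4, 3.4, 1.4]
opening: 0.05
```

```bash
python3 st.py
```

```text
t4.70 nest mm [  1.1 116.5  20.3] yaw err deg 0.22 down [ 0.003  0.007 -1.   ] F nest [0.9 3.5 1.4] mom [ 0.76 -0.03  0.01] op 0.05 q [-0.29  0.65  0.23  2.05 -0.33  0.47  0.03]
```

>>> apply_moves(
  series=[
    [[0, 0, -8, -0.2, 0, 0, 50], [0, 0, -8, 0, 0, 0, 50], [0, 0, -8, 0, 0, 0, 50], [0, 0, -6, 0, 0, 0, 50], [0, 0, 0, 0, 0, 0, 50]],
  ],
)

```text
t: 5.2
position: [0.5788, -0.0096, 0.0434]
eef_rot: [0.706, -0.704, 0.056, -0.057]
ft_force: [0.9, -0.5, 0.4]
opening: 0.05
```

```bash
python3 st.py; cat > look.py <<'E'
import sys
from h import *
n=sys.argv[1];o=[]
for c,(x0,y0,w,h) in {"side":(195,150,150,130),"top":(225,170,125,110)}.items():
    im,d=snap(c,c+n);o.append(cv2.resize(im[y0:y0+h,x0:x0+w],(390,340),interpolation=cv2.INTER_CUBIC)[:,:,::-1])
cv2.imwrite(f"pics/look{n}.png",np.clip(np.hstack(o)*1.3,0,255).astype(np.uint8))
E
python3 look.py 2
```

```text
t5.20 nest mm [ 1.  80.9 20.4] yaw err deg 0.05 down [ 0.002  0.002 -1.   ] F nest [ 1.  -0.4  0.4] mom [-0.07  0.11 -0.03] op 0.05 q [-0.23  0.65  0.23  2.07 -0.31  0.46  0.07]
```

View pics/look2.png

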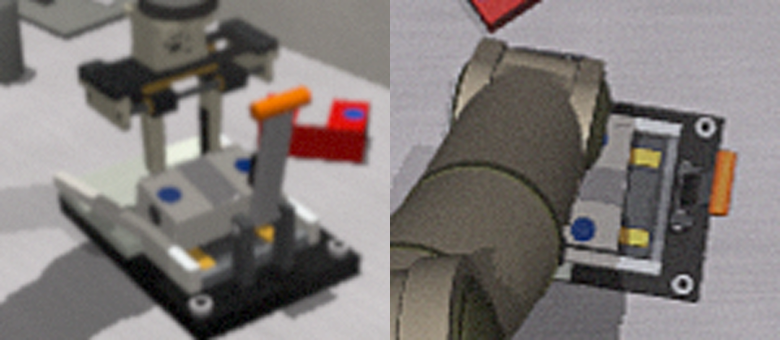

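The block is moving squarely with its front edge over the nest (left panel (200,195), right panel (600,190)). I continue with smaller steps, watching the force.

>>> apply_moves(
  series=[
    [[0, 0, -5, 0, 0, 0, 50], [0, 0, -5, 0, 0, 0, 50], [0, 0, -5, 0, 0, 0, 50], [0, 0, -5, 0, 0, 0, 50]],
  ],
)

```text
t: 5.7
position: [0.5751, -0.0279, 0.0425]
eef_rot: [0.706, -0.704, 0.055, -0.055]
ft_force: [-0.8, 1.3, -1.9]
opening: 0.0504
```

>>> apply_moves(
  series=[
    [[0, 0, -4, 0, 0, 0, 50], [0, 0, -4, 0, 0, 0, 50], [0, 0, -3, 0, 0, 0, 50]],
  ],
)

```text
t: 6.0
position: [0.573, -0.0401, 0.0424]
eef_rot: [0.706, -0.704, 0.056, -0.055]
ft_force: [-0.3, 2.8, -1.4]
opening: 0.0499
```

```bash
python3 st.py; python3 look.py 3
```

```text
t6.00 nest mm [ 0.2 49.8 19.4] yaw err deg 0.22 down [-0.     0.003 -1.   ] F nest [-0.7  2.7 -1.4] mom [ 0.32 -0.02  0.02] op 0.0499 q [-0.17  0.64  0.21  2.08 -0.31  0.45  0.12]
```

View pics/look3.png

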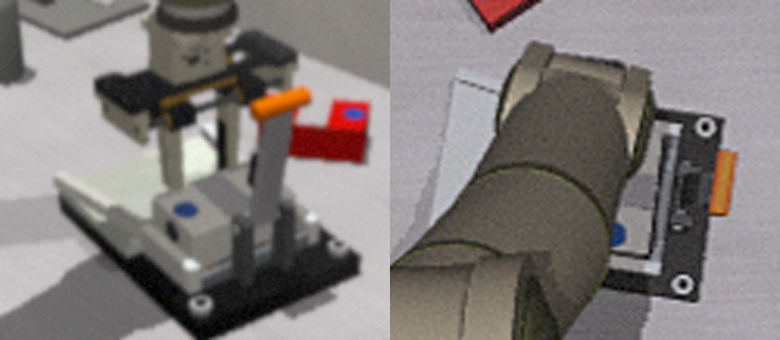

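The block is nearly in, just short of the end stop (right panel gap at x≈655) and tipped slightly over the step. I push the last few mm gently.

>>> apply_moves(
  series=[
    [[0, 0, -3, 0, 0, 0, 50], [0, 0, -2, 0, 0, 0, 50], [0, 0, -2, 0, 0, 0, 50]],
  ],
)

```text
t: 6.4
position: [0.572, -0.0472, 0.0425]
eef_rot: [0.706, -0.704, 0.055, -0.055]
ft_force: [0.1, 0.8, -1.1]
opening: 0.0498
```

```bash
python3 st.py
```

```text
t6.40 nest mm [ 0.3 42.7 19.5] yaw err deg 0.24 down [-0.     0.003 -1.   ] F nest [-0.   0.8 -1.1] mom [ 0.27 -0.01  0.02] op 0.0498 q [-0.16  0.64  0.21  2.08 -0.3   0.45  0.13]
```

>>> apply_moves(
  series=[
    [[0, 0, -2, 0, 0, 0, 50], [0, 0, -2, 0, 0, 0, 50]],
  ],
)

```text
t: 6.6
position: [0.5728, -0.0498, 0.0428]
eef_rot: [0.707, -0.703, 0.054, -0.056]
ft_force: [4.0, 9.3, 3.3]
opening: 0.0497
```

```bash
python3 st.py; python3 look.py 4
```

```text
t6.60 nest mm [ 1.5 40.3 19.8] yaw err deg 0.27 down [ 0.002  0.005 -1.   ] F nest [2.5 9.8 3.3] mom [ 1.92 -0.67 -0.29] op 0.0497 q [-0.15  0.64  0.21  2.08 -0.3   0.45  0.14]
```

View pics/look4.png

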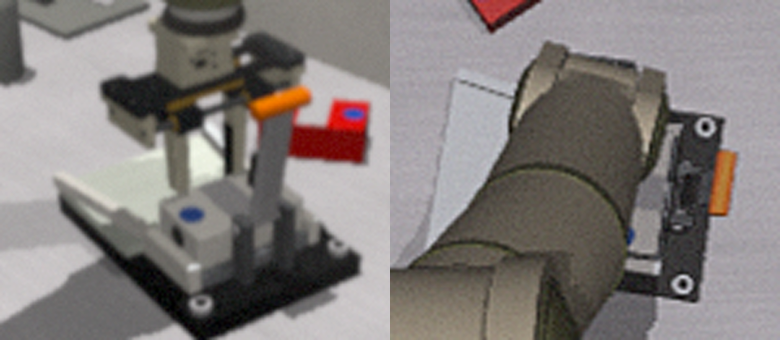

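Force rose to about 10 N with the block at the end stop (TCP y 40 = 33 + half a finger). I back off, raise the tool and close the fingers for pressing.

>>> apply_moves(
  series=[
    [[-1, 0, 6, 0, 0, 0, 50], [0, 0, 6, 0, 0, 0, 50], [0, -30, 0, 0, 0, 0, 0], [0, -30, 0, 0, 0, 0, 0], [0, -20, 0, 0, 0, 0, 0]],
  ],
)

```text
t: 7.2
position: [0.5712, -0.0375, 0.1223]
eef_rot: [0.706, -0.704, 0.057, -0.053]
ft_force: [-0.2, 0.4, -0.5]
opening: 0.0305
```

>>> apply_moves(
  series=[
    [[0, 0, 40, 0, 0, 0, 0], [0, 0, 40, 0, 0, 0, 0], [0, 0, 40, 0, 0, 0, 0], [0, 0, 0, 0, 0, 0, 0]],
  ],
)

```text
t: 7.6
position: [0.5922, 0.0831, 0.1265]
eef_rot: [0.705, -0.704, 0.056, -0.057]
ft_force: [-0.2, 0.4, -0.2]
opening: 0.0017
```

```bash
python3 st.py; python3 look.py 5; python3 - <<'E'
from h import *
for c in("top","side"):
    a=np.load(f"pics/{c}5.npz");im=a["im"].astype(int);d=a["d"]
    m=(im[:,:,2]-im[:,:,0]>45);n,l,s,cc=cv2.connectedComponentsWithStats(m.astype(np.uint8))
    for i in range(1,n):
        if s[i,4]>8:
            z=d[(l==i)&(d>0)];w=world(c,[cc[i]],[np.median(z)])
            print(c,np.round(cc[i],1),s[i,4],np.round(W2N(NP,w)[0]*1000,1))
E
```

```text
t7.60 nest mm [ -0.5 174.6 103.5] yaw err deg -0.01 down [ 0.002  0.002 -1.   ] F nest [-0.2  0.4 -0.2] mom [-0.03  0.11  0.03] op 0.0017 q [-0.44  0.55  0.31  1.97 -0.27  0.66 -0.13]
top [277.9 149.7] 37 [245.5  97.7  22.5]
top [254.  165.8] 38 [184.1 164.   23.7]
top [118.4 199.4] 78 [  5.8 520.5 148. ]
top [301.8 215.6] 47 [44.6 -1.4 50.5]
top [297.7 245.4] 49 [-45.3  -0.4  50.7]
side [189.5 131.5] 26 [  1.8 517.7 147.1]
side [330.7 193.2] 13 [240.7  96.7  23.4]
side [267.3 231.8] 32 [-48.5  -0.5  50.4]
```

View pics/look5.png

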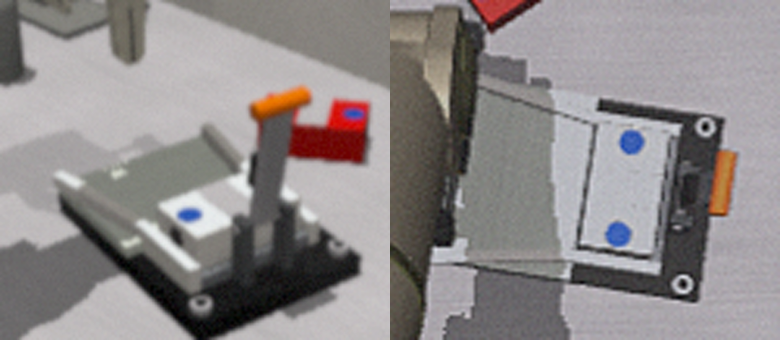

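```bash
cat > plane.py <<'E'
import sys
from h import *
def top_plane(n,save=False):
    a=np.load(f"pics/top{n}.npz");d=a["d"]
    vv,uu=np.mgrid[190:270,270:325];uu=uu.ravel();vv=vv.ravel();z=d[vv,uu];k=z>0
    P=W2N(NP,world("top",np.c_[uu,vv][k],z[k]))*1000
    k=(abs(P[:,0])<54)&(abs(P[:,1]+1)<28)&(P[:,2]>35)&(P[:,2]<62)&~((abs(P[:,0])<20)&(P[:,1]<-5));P=P[k]
    A=np.c_[P[:,:2],np.ones(len(P))]
    for _ in range(3):
        c=np.linalg.lstsq(A,P[:,2],rcond=None)[0];r=P[:,2]-A@c;g=abs(r)<6;P,A=P[g],A[g]
    print(len(P),"mid z %.1f"%c[2],"near z %.1f far z %.1f"%(c[2]-45*c[0],c[2]+45*c[0]),"y slope over 70mm %.1f"%(70*c[1]),"std %.1f"%r.std())
    for nm,(x,y) in {"ledge":(0,100),"seat":(0,0)}.items(): pass
top_plane(sys.argv[1])
E
python3 plane.py 5
```

```text
551 mid z 50.4 near z 50.5 far z 50.3 y slope over 70mm -0.3 std 2.6
```

The block lies level in y in the nest, with discs at nest (±45, -1) and top at z≈50 mm. Next I move over the near disc.

>>> apply_moves(
  series=[
    [[-11, 0, -43, 0, 0, 0, 0], [-11, 0, -43, 0, 0, 0, 0], [-11, 0, -43, 0, 0, 0, 0], [-11, 0, -43, 0, 0, 0, 0], [0, 0, 0, 0, 0, 0, 0]],
  ],
)

```text
t: 8.2
position: [0.5146, -0.0962, 0.1261]
eef_rot: [-0.703, 0.706, -0.06, 0.06]
ft_force: [-0.8, -0.0, -0.9]
opening: 0.0006
```

```bash
python3 st.py
```

```text
t8.20 nest mm [-48.5 -14.9 103.1] yaw err deg -0.56 down [-0.001 -0.005 -1.   ] F nest [-0.8 -0.1 -0.9] mom [-0.09  0.12  0.01] op 0.0006 q [-0.14  0.47  0.29  2.14 -0.24  0.56  0.16]
```

>>> apply_moves(
  series=[
    [[3, 15, 13, 0.2, -0.5, 0, 0], [1, 15, 1, 0, 0, 0, 0], [0, 10, 0, 0, 0, 0, 0], [0, 0, 0, 0, 0, 0, 0]],
  ],
)

```text
t: 8.6
position: [0.5186, -0.09, 0.0857]
eef_rot: [-0.703, 0.706, -0.061, 0.062]
ft_force: [0.1, -0.3, 0.2]
opening: 0.0004
```

```bash
python3 st.py
```

```text
t8.60 nest mm [-45.5  -8.1  62.7] yaw err deg -0.76 down [ 0.    -0.004 -1.   ] F nest [ 0.1 -0.3  0.2] mom [-0.08  0.07  0.03] op 0.0004 q [-0.12  0.54  0.25  2.16 -0.28  0.47  0.18]
```

>>> apply_moves(
  series=[
    [[0, 0, 8, 0.2, -0.7, 0, 0], [0, 4, 0, 0, 0, 0, 0], [0, 3, 0, 0, 0, 0, 0]],
  ],
)

```text
t: 8.9
position: [0.5203, -0.082, 0.0793]
eef_rot: [-0.705, 0.705, -0.056, 0.058]
ft_force: [0.3, 0.4, -0.6]
opening: 0.0005
```

```bash
python3 st.py
```

```text
t8.90 nest mm [-45.1   0.1  56.3] yaw err deg -0.04 down [ 0.002 -0.001 -1.   ] F nest [ 0.3  0.5 -0.6] mom [-0.07  0.05 -0.03] op 0.0005 q [-0.12  0.55  0.24  2.16 -0.28  0.46  0.18]
```

>>> apply_moves(
  series=[
    [[0, 2, 0, 0, 0, 0, 0], [0, 2, 0, 0, 0, 0, 0]],
  ],
)

```text
t: 9.1
position: [0.5206, -0.0816, 0.0752]
eef_rot: [-0.705, 0.705, -0.056, 0.058]
ft_force: [0.9, 0.5, 0.0]
opening: 0.0006
```

>>> apply_moves(
  series=[
    [[0, 2, 0, 0, 0, 0, 0]],
  ],
)

```text
t: 9.2
position: [0.5207, -0.0816, 0.0732]
eef_rot: [-0.705, 0.705, -0.056, 0.058]
ft_force: [0.1, -0.3, 0.6]
opening: 0.0003
```

>>> apply_moves(
  series=[
    [[0, 2, 0, 0, 0, 0, 0]],
  ],
)

```text
t: 9.3
position: [0.5208, -0.0816, 0.0711]
eef_rot: [-0.705, 0.705, -0.056, 0.058]
ft_force: [-0.4, -1.3, 0.1]
opening: 0.0003
```

>>> apply_moves(
  series=[
    [[0, 1, 0, 0, 0, 0, 0]],
  ],
)

```text
t: 9.4
position: [0.5207, -0.0817, 0.0699]
eef_rot: [-0.705, 0.705, -0.056, 0.058]
ft_force: [0.1, -0.5, 0.1]
opening: 0.0001
```

>>> apply_moves(
  series=[
    [[0, 1.5, 0, 0, 0, 0, 0]],
  ],
)

```text
t: 9.5
position: [0.5207, -0.0817, 0.0683]
eef_rot: [-0.705, 0.705, -0.056, 0.058]
ft_force: [-0.3, -0.2, 0.1]
opening: 0.0007
```

>>> apply_moves(
  series=[
    [[0, 1.5, 0, 0, 0, 0, 0]],
  ],
)

```text
t: 9.6
position: [0.5207, -0.0818, 0.0666]
eef_rot: [-0.705, 0.705, -0.056, 0.058]
ft_force: [-0.2, 0.4, -0.1]
opening: 0.0002
```

No contact yet 7 mm below the camera's height, so I take a look before going on.

```bash
python3 st.py; python3 look.py 6
```

```text
t9.60 nest mm [-44.7   0.4  43.6] yaw err deg -0.00 down [ 0.003 -0.001 -1.   ] F nest [-0.3  0.4 -0.1] mom [-0.02  0.06  0.01] op 0.0002 q [-0.11  0.57  0.22  2.17 -0.29  0.43  0.19]
```

View pics/look6.png

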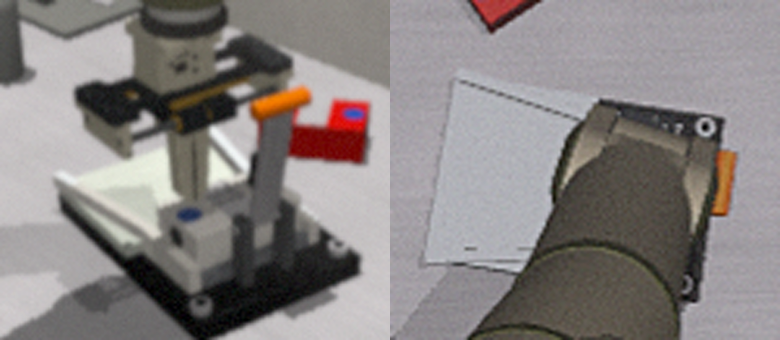

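```bash
python3 - <<'E'
from h import *
s,_=tool();P=s["position"]
x0,y0,w,h=215,195,90,70
im=np.load("pics/side6.npz")["im"];k=8
o=cv2.resize(im[y0:y0+h,x0:x0+w],None,fx=k,fy=k,interpolation=cv2.INTER_CUBIC)[:,:,::-1].copy();o=np.clip(o*1.3,0,255).astype(np.uint8)
def pt(P,c):
    for q in (proj("side",P)-[x0-.5,y0-.5])*k-.5: cv2.circle(o,tuple(int(round(v)) for v in q),3,c,-1)
pt(P,(0,0,255))
n=lambda a:N2W(NP,np.array(a)/1000)
p=W2N(NP,P)[0]*1000
pt(n([[p[0]+a,p[1]+b,p[2]] for a in(-17,17) for b in(-7.5,7.5)]),(0,255,255))
pt(n([[a,b-1,48] for a in(-60,60) for b in(-35,35)]),(0,255,0))
pt(n([[-45,-1,48]]),(255,255,0))
print(proj("side",P))
d=np.load("pics/side6.npz")["d"]
u,v=proj("side",P)[0].astype(int);print(np.round(d[v-6:v+7:2,u-6:u+7:2],3))
cv2.imwrite("pics/s6.png",o)
E
```

```text
[[268.43790924 233.50230745]]
[[1.073 1.076 1.074 1.075 1.074 1.076 1.074]
 [1.069 1.066 1.064 1.071 1.065 1.068 1.067]
 [1.057 1.058 1.061 1.06  1.058 1.056 1.06 ]
 [1.05  1.052 1.052 1.051 1.053 1.052 1.052]
 [1.053 1.046 1.042 1.044 1.044 1.043 1.041]
 [1.056 1.049 1.04  1.039 1.034 1.036 1.039]
 [1.06  1.052 1.045 1.035 1.028 1.03  1.031]]
```

View pics/s6.png

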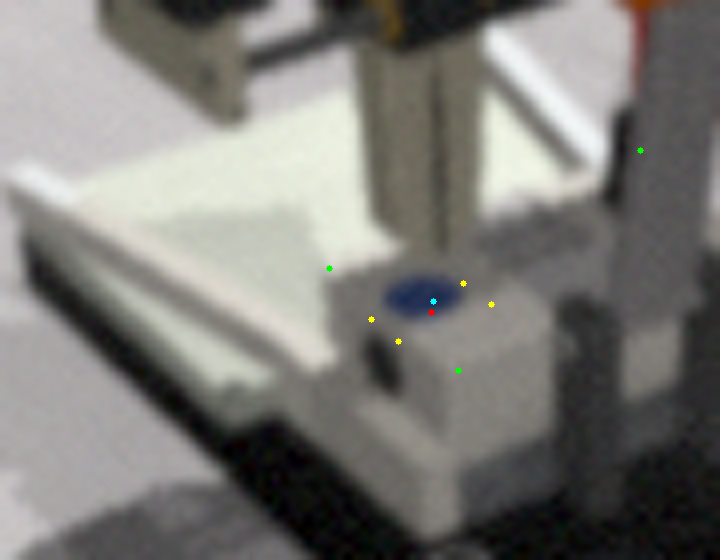

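```bash
python3 - <<'E'
from h import *
im=np.load("pics/side6.npz");d=im["d"]
for cx,cy in [(400,120),(400,180),(400,200),(410,215),(400,225),(410,235),(420,240),(430,250),(460,100),(460,180),(460,220),(455,240),(460,255),(420,265),(420,280),(430,295)]:
    u,v=215+cx/8,195+cy/8
    z=np.median(d[int(v)-1:int(v)+2,int(u)-1:int(u)+2]);print((cx,cy),np.round(W2N(NP,world("side",[(u,v)],[z]))[0]*1000,1))
E
```

```text
(400, 120) [-58.3  -8.8 118.3]
(400, 180) [-58.5  -7.9  97.7]
(400, 200) [-58.9  -8.1  91.1]
(410, 215) [-56.3  -9.3  85.6]
(400, 225) [-58.4  -7.   81.8]
(410, 235) [-55.8  -8.1  77.9]
(420, 240) [-52.5  -8.4  75.1]
(430, 250) [-49.3  -8.8  70.6]
(460, 100) [-38.1 -10.  118.6]
(460, 180) [-38.3  -9.3  91.1]
(460, 220) [-38.7  -9.3  77.4]
(455, 240) [-40.   -8.3  70.4]
(460, 255) [-25.8  10.4  50.4]
(420, 265) [-38.6  13.3  50.1]
(420, 280) [-44.1   5.3  50.9]
(430, 295) [-45.4  -2.   49.7]
```

```bash
python3 - <<'E'
from h import *
o=[]
for n,(x0,y0) in {"1":(215,170),"0":(0,40)}.items():
    im=np.load(f"pics/side{n}.npz")["im"];o.append(cv2.resize(im[y0:y0+60,x0:x0+65],None,fx=6,fy=6,interpolation=cv2.INTER_CUBIC)[:,:,::-1])
cv2.imwrite("pics/tips.png",np.clip(np.hstack(o)*1.3,0,255).astype(np.uint8))
print(proj("side",[[.299,.660,.194]]))
print(proj("side",N2W(NP,np.array([[1.9,179.9,33.4]])/1000)))
E
```

```text
[[ 52.34691159 135.86328888]]
[[246.2063415  202.91273324]]
```

View pics/tips.png

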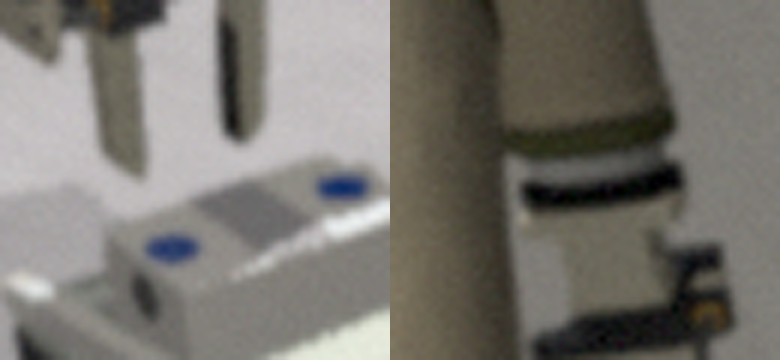

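The depth shows the fingertips really are 20–25 mm above the reported TCP (tip at nest z≈69, block top at 50). In x and y they agree. So contact should come at reported world z of about 0.048; I continue by feel.

>>> apply_moves(
  series=[
    [[0, 3, 0, 0, 0, 0, 0], [0, 3, 0, 0, 0, 0, 0]],
  ],
)

```text
t: 9.9
position: [0.5209, -0.0817, 0.0605]
eef_rot: [-0.705, 0.705, -0.056, 0.058]
ft_force: [0.1, -0.3, -0.6]
opening: 0.0006
```

>>> apply_moves(
  series=[
    [[0, 2, 0, 0, 0, 0, 0], [0, 2, 0, 0, 0, 0, 0]],
  ],
)

```text
t: 10.1
position: [0.5209, -0.0817, 0.056]
eef_rot: [-0.705, 0.705, -0.056, 0.058]
ft_force: [-0.1, -0.1, -0.0]
opening: 0.0008
```

>>> apply_moves(
  series=[
    [[0, 1.5, 0, 0, 0, 0, 0]],
  ],
)

```text
t: 10.2
position: [0.5208, -0.0817, 0.0542]
eef_rot: [-0.705, 0.705, -0.056, 0.058]
ft_force: [-0.3, -0.1, -0.4]
opening: 0.0003
```

>>> apply_moves(
  series=[
    [[0, 1.5, 0, 0, 0, 0, 0]],
  ],
)

```text
t: 10.3
position: [0.5208, -0.0817, 0.0525]
eef_rot: [-0.705, 0.705, -0.056, 0.058]
ft_force: [0.3, 0.3, 0.5]
opening: 0.0005
```

>>> apply_moves(
  series=[
    [[0, 1.5, 0, 0, 0, 0, 0]],
  ],
)

```text
t: 10.4
position: [0.5208, -0.0818, 0.0509]
eef_rot: [-0.705, 0.705, -0.056, 0.058]
ft_force: [0.7, 0.0, 0.2]
opening: 0.0003
```

>>> apply_moves(
  series=[
    [[0, 1.5, 0, 0, 0, 0, 0]],
  ],
)

```text
t: 10.5
position: [0.5208, -0.0818, 0.0492]
eef_rot: [-0.705, 0.705, -0.056, 0.058]
ft_force: [-0.2, 0.3, 0.5]
opening: 0.0002
```

>>> apply_moves(
  series=[
    [[0, 1, 0, 0, 0, 0, 0]],
  ],
)

```text
t: 10.6
position: [0.5205, -0.0817, 0.0483]
eef_rot: [-0.705, 0.705, -0.056, 0.057]
ft_force: [-3.3, 1.6, 9.9]
opening: 0.0003
```

```bash
python3 st.py; python3 look.py 7
```

```text
t10.60 nest mm [-44.9   0.4  25.3] yaw err deg -0.00 down [ 0.002 -0.    -1.   ] F nest [-3.5  1.1  9.9] mom [ 0.1   0.83 -0.04] op 0.0003 q [-0.09  0.6   0.2   2.18 -0.31  0.39  0.2 ]
```

View pics/look7.png

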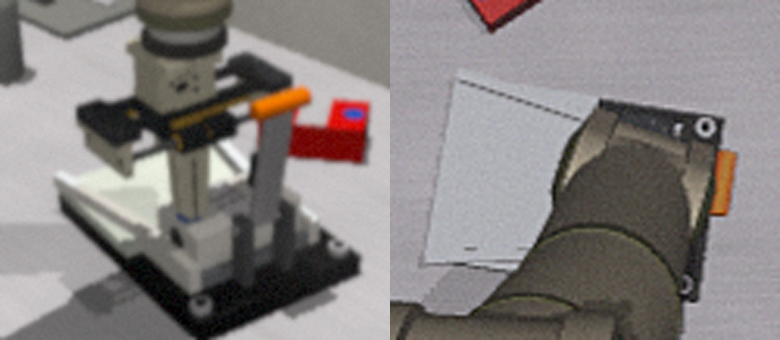

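Contact with the near disc at reported z 48.3 mm (9.9 N). I continue in 1 mm steps.

>>> apply_moves(
  series=[
    [[0, 1, 0, 0, 0, 0, 0]],
  ],
)

```text
t: 10.8
position: [0.5201, -0.0816, 0.0477]
eef_rot: [0.705, -0.705, 0.056, -0.057]
ft_force: [-3.5, 0.5, 10.9]
opening: 0.0005
```

>>> apply_moves(
  series=[
    [[0, 1, 0, 0, 0, 0, 0]],
  ],
)

```text
t: 10.9
position: [0.5198, -0.0816, 0.0471]
eef_rot: [0.705, -0.705, 0.056, -0.057]
ft_force: [-2.8, 1.0, 10.5]
opening: 0.0005
```

>>> apply_moves(
  series=[
    [[0, 1, 0, 0, 0, 0, 0]],
  ],
)

```text
t: 11.0
position: [0.5195, -0.0815, 0.0466]
eef_rot: [0.705, -0.705, 0.056, -0.057]
ft_force: [-3.1, 0.3, 11.4]
opening: 0.0006
```

>>> apply_moves(
  series=[
    [[0, 1, 0, 0, 0, 0, 0]],
  ],
)

```text
t: 11.1
position: [0.5192, -0.0815, 0.0461]
eef_rot: [0.705, -0.704, 0.056, -0.057]
ft_force: [-2.4, 0.5, 10.7]
opening: 0.0004
```

>>> apply_moves(
  series=[
    [[0.3, 1.2, 0, 0, 0, 0, 0], [0.3, 1.2, 0, 0, 0, 0, 0]],
  ],
)

```text
t: 11.3
position: [0.5184, -0.0813, 0.0447]
eef_rot: [0.706, -0.704, 0.057, -0.057]
ft_force: [-3.9, 1.4, 10.6]
opening: -0.0001
```

>>> apply_moves(
  series=[
    [[0.3, 1.2, 0, 0, 0, 0, 0], [0.3, 1.2, 0, 0, 0, 0, 0]],
  ],
)

```text
t: 11.5
position: [0.5176, -0.0811, 0.0433]
eef_rot: [0.706, -0.704, 0.058, -0.056]
ft_force: [-3.8, 0.8, 18.1]
opening: 0.0005
```

>>> apply_moves(
  series=[
    [[0.3, 1, 0, 0, 0, 0, 0]],
  ],
)

```text
t: 11.6
position: [0.5176, -0.0811, 0.0432]
eef_rot: [0.706, -0.704, 0.058, -0.056]
ft_force: [-4.3, 0.5, 23.1]
opening: 0.0005
```

>>> apply_moves(
  series=[
    [[0.3, 1, 0, 0, 0, 0, 0]],
  ],
)

```text
t: 11.7
position: [0.5177, -0.0811, 0.0433]
eef_rot: [0.706, -0.703, 0.058, -0.057]
ft_force: [-4.2, 1.0, 19.0]
opening: 0.0005
```

Force rises sharply at 43.2 mm (23 N), so the near end is on the plate after about 5 mm of travel. Now the far end.

>>> apply_moves(
  series=[
    [[0, -10, 0, 0, 0, 0, 0], [0, -5, 0, 0, 0, 0, 0], [40, 0, 0, 0, 0, 0, 0], [40, 0, 0, 0, 0, 0, 0], [10, 0, 0, 0, 0, 0, 0]],
  ],
)

```text
t: 12.2
position: [0.6073, -0.0958, 0.0602]
eef_rot: [0.706, -0.703, 0.058, -0.056]
ft_force: [0.2, 0.2, -0.0]
opening: 0.0004
```

```bash
python3 st.py
```

```text
t12.20 nest mm [43.   0.4 37.2] yaw err deg -0.08 down [-0.002  0.005 -1.   ] F nest [ 0.1  0.3 -0. ] mom [-0.09  0.09  0.05] op 0.0004 q [-0.09  0.65  0.24  1.97 -0.29  0.55  0.18]
```

>>> apply_moves(
  series=[
    [[2, 5, 0, -0.3, 0, 0, 0], [0, 4, 0, 0, 0, 0, 0]],
  ],
)

```text
t: 12.4
position: [0.61, -0.0962, 0.0507]
eef_rot: [-0.704, 0.705, -0.058, 0.056]
ft_force: [-0.8, 0.5, 0.1]
opening: 0.0005
```

>>> apply_moves(
  series=[
    [[0, 1.5, 0, 0, 0, 0, 0]],
  ],
)

```text
t: 12.5
position: [0.6103, -0.0963, 0.0492]
eef_rot: [-0.704, 0.705, -0.057, 0.057]
ft_force: [3.9, -1.0, 8.8]
opening: 0.0006
```

>>> apply_moves(
  series=[
    [[0, 1, 0, 0, 0, 0, 0]],
  ],
)

```text
t: 12.6
position: [0.6107, -0.0964, 0.0486]
eef_rot: [-0.704, 0.706, -0.056, 0.058]
ft_force: [2.4, -0.3, 6.9]
opening: 0.001
```

>>> apply_moves(
  series=[
    [[0, 1, 0, 0, 0, 0, 0]],
  ],
)

```text
t: 12.7
position: [0.6109, -0.0964, 0.0482]
eef_rot: [-0.704, 0.706, -0.056, 0.059]
ft_force: [2.7, -0.1, 7.5]
opening: 0.0001
```

>>> apply_moves(
  series=[
    [[-0.3, 1.2, 0, 0, 0, 0, 0], [-0.3, 1.2, 0, 0, 0, 0, 0]],
  ],
)

```text
t: 12.9
position: [0.6114, -0.0965, 0.0474]
eef_rot: [-0.704, 0.706, -0.054, 0.061]
ft_force: [2.7, 0.1, 6.6]
opening: 0.0006
```

>>> apply_moves(
  series=[
    [[-0.3, 1.2, 0, 0, 0, 0, 0], [-0.3, 1.2, 0, 0, 0, 0, 0]],
  ],
)

```text
t: 13.1
position: [0.6119, -0.0966, 0.0466]
eef_rot: [-0.704, 0.706, -0.052, 0.063]
ft_force: [2.4, 0.1, 6.8]
opening: 0.0003
```

>>> apply_moves(
  series=[
    [[-0.3, 1.2, 0, 0, 0, 0, 0], [-0.3, 1.2, 0, 0, 0, 0, 0]],
  ],
)

```text
t: 13.3
position: [0.6123, -0.0967, 0.0459]
eef_rot: [-0.704, 0.706, -0.05, 0.065]
ft_force: [2.3, -0.6, 6.6]
opening: 0.0003
```

>>> apply_moves(
  series=[
    [[-0.3, 1.2, 0, 0, 0, 0, 0]],
  ],
)

```text
t: 13.4
position: [0.6125, -0.0967, 0.0456]
eef_rot: [-0.704, 0.706, -0.049, 0.066]
ft_force: [2.5, -0.8, 7.2]
opening: 0.0005
```

```bash
python3 st.py; python3 look.py 8
```

```text
t13.40 nest mm [48.3  0.3 22.6] yaw err deg -0.14 down [ 0.023 -0.004 -1.   ] F nest [ 2.6 -0.4  7.2] mom [-0.07 -0.53  0.03] op 0.0005 q [-0.09  0.67  0.23  1.99 -0.3   0.49  0.19]
```

View pics/look8.png

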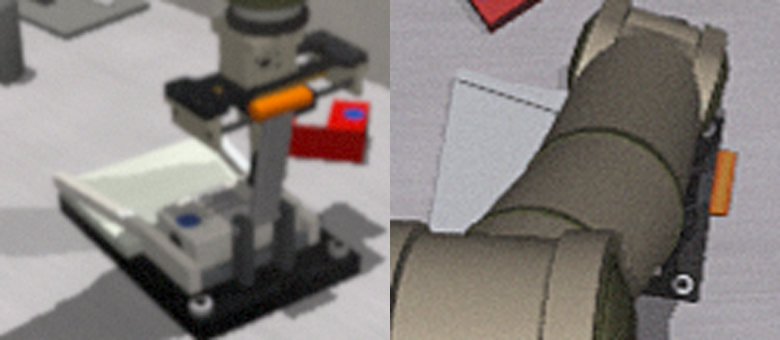

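The near end is down and the far end high. The tool has leaned 1.3° and crept outward, so I lift, re-square it and press again nearer the disc.

>>> apply_moves(
  series=[
    [[0, -5, 0, 0, 0, 0, 0], [-5, 0, 0, 0, 0, 1.4, 0], [0, 0, 0, 0, 0, 0, 0]],
  ],
)

```text
t: 13.8
position: [0.6036, -0.0953, 0.0506]
eef_rot: [0.705, -0.705, 0.06, -0.055]
ft_force: [-0.4, 0.4, 0.1]
opening: 0.0004
```

```bash
python3 st.py
```

```text
t13.80 nest mm [39.3  0.3 27.6] yaw err deg -0.16 down [-0.006  0.001 -1.   ] F nest [-0.5  0.3  0.1] mom [-0.07  0.12 -0.03] op 0.0004 q [-0.09  0.66  0.24  1.98 -0.29  0.53  0.18]
```

>>> apply_moves(
  series=[
    [[4, 0, 0, 0, 0, -0.3, 0], [0, 3, 0, 0, 0, 0, 0]],
  ],
)

```text
t: 14.0
position: [0.6071, -0.0959, 0.0473]
eef_rot: [-0.705, 0.705, -0.058, 0.057]
ft_force: [-0.2, 0.2, -0.4]
opening: 0.0005
```

>>> apply_moves(
  series=[
    [[0, 2, 0, 0, 0, 0.1, 0]],
  ],
)

```text
t: 14.1
position: [0.6069, -0.0958, 0.045]
eef_rot: [-0.705, 0.705, -0.059, 0.056]
ft_force: [-0.5, 0.7, 5.6]
opening: 0.0003
```

>>> apply_moves(
  series=[
    [[-0.4, 2, 0, 0, 0, 0.3, 0]],
  ],
)

```text
t: 14.2
position: [0.6076, -0.0959, 0.0432]
eef_rot: [0.705, -0.705, 0.06, -0.055]
ft_force: [2.7, -1.5, 7.8]
opening: 0.0008
```

```bash
python3 st.py
```

```text
t14.20 nest mm [43.3  0.3 20.2] yaw err deg -0.16 down [-0.007  0.001 -1.   ] F nest [ 2.9 -1.1  7.8] mom [-0.11 -0.51 -0.02] op 0.0008 q [-0.09  0.68  0.23  1.98 -0.29  0.53  0.19]
```

>>> apply_moves(
  series=[
    [[-0.3, 1.2, 0, 0, 0, 0.1, 0]],
  ],
)

```text
t: 14.3
position: [0.6081, -0.0961, 0.0423]
eef_rot: [0.705, -0.705, 0.06, -0.055]
ft_force: [-1.1, 0.7, 12.1]
opening: 0.0001
```

>>> apply_moves(
  series=[
    [[-0.3, 1.2, 0, 0, 0, 0.1, 0]],
  ],
)

```text
t: 14.4
position: [0.6081, -0.0961, 0.0422]
eef_rot: [0.705, -0.704, 0.061, -0.055]
ft_force: [-6.6, 1.8, 27.4]
opening: 0.0005
```

>>> apply_moves(
  series=[
    [[-0.3, 1.2, 0, 0, 0, 0.1, 0]],
  ],
)

```text
t: 14.5
position: [0.608, -0.096, 0.0423]
eef_rot: [0.705, -0.704, 0.061, -0.054]
ft_force: [-3.8, 0.8, 19.1]
opening: 0.0004
```

>>> apply_moves(
  series=[
    [[-0.3, 1.2, 0, 0, 0, 0.1, 0]],
  ],
)

```text
t: 14.6
position: [0.6081, -0.096, 0.0423]
eef_rot: [0.706, -0.704, 0.062, -0.054]
ft_force: [-2.5, 1.3, 16.0]
opening: 0.0001
```

```bash
python3 st.py
```

```text
t14.60 nest mm [43.8  0.3 19.3] yaw err deg -0.19 down [-0.011  0.003 -1.   ] F nest [-2.7  0.9 16. ] mom [ 0.17  0.88 -0.01] op 0.0001 q [-0.08  0.68  0.23  1.97 -0.29  0.53  0.19]
```

The far end hits a hard stop at 42.2 mm (27 N). I re-check the near end, which read 43.2 while the block was tilted.

>>> apply_moves(
  series=[
    [[0, -8, 0, 0, 0, -0.6, 0], [-40, -2, 0, -0.2, -0.2, 0, 0], [-40, 0, 0, 0, 0, 0, 0], [-8, 0, 0, 0, 0, 0, 0], [0, 0, 0, 0, 0, 0, 0]],
  ],
)

```text
t: 15.1
position: [0.5193, -0.0818, 0.0527]
eef_rot: [-0.704, 0.706, -0.056, 0.057]
ft_force: [1.0, -0.3, -0.7]
opening: 0.0002
```

```bash
python3 st.py
```

```text
t15.10 nest mm [-46.1   0.1  29.7] yaw err deg 0.01 down [ 0.001 -0.003 -1.   ] F nest [ 1.  -0.1 -0.7] mom [-0.03  0.04  0.05] op 0.0002 q [-0.1   0.59  0.21  2.18 -0.3   0.39  0.2 ]
```

>>> apply_moves(
  series=[
    [[1, 5, 0, 0.2, 0, 0, 0], [0, 2.5, 0, 0, 0, 0, 0]],
  ],
)

```text
t: 15.3
position: [0.5229, -0.0822, 0.0452]
eef_rot: [0.705, -0.704, 0.055, -0.058]
ft_force: [-1.4, -0.8, 0.8]
opening: 0.0005
```

>>> apply_moves(
  series=[
    [[0, 1, 0, 0, 0, 0, 0]],
  ],
)

```text
t: 15.4
position: [0.5241, -0.0824, 0.0436]
eef_rot: [0.705, -0.705, 0.055, -0.058]
ft_force: [0.1, 0.2, -0.1]
opening: 0.0006
```

>>> apply_moves(
  series=[
    [[0, 1, 0, 0, 0, 0, 0]],
  ],
)

```text
t: 15.5
position: [0.524, -0.0824, 0.0423]
eef_rot: [0.705, -0.704, 0.055, -0.058]
ft_force: [-5.4, 1.3, 11.7]
opening: 0.001
```

>>> apply_moves(
  series=[
    [[0, 1, 0, 0, 0, 0, 0]],
  ],
)

```text
t: 15.6
position: [0.524, -0.0824, 0.042]
eef_rot: [0.705, -0.704, 0.056, -0.058]
ft_force: [-7.1, 3.1, 37.6]
opening: 0.0005
```

>>> apply_moves(
  series=[
    [[0, 1.2, 0, 0, 0, 0, 0]],
  ],
)

```text
t: 15.7
position: [0.524, -0.0824, 0.042]
eef_rot: [0.706, -0.704, 0.056, -0.058]
ft_force: [-7.4, 1.9, 32.4]
opening: 0.0007
```

Near end hard at 42.0 mm (38 N), level with the far end's 42.2. One firmer final press on the far end.

>>> apply_moves(
  series=[
    [[0, -8, 0, 0, 0, 0, 0], [40, -2, 0, 0, 0, 0, 0], [40, 0, 0, 0, 0, 0, 0], [6, 0, 0, 0, 0, 0, 0], [0, 0, 0, 0, 0, 0, 0]],
  ],
)

```text
t: 16.2
position: [0.6122, -0.0971, 0.053]
eef_rot: [0.706, -0.704, 0.056, -0.058]
ft_force: [-0.4, -0.4, -0.2]
opening: 0.0003
```

```bash
python3 st.py; python3 look.py 9; python3 plane.py 9
```

```text
t16.20 nest mm [48.1 -0.1 30. ] yaw err deg -0.04 down [ 0.003  0.002 -1.   ] F nest [-0.4 -0.5 -0.2] mom [-0.11  0.07  0.01] op 0.0003 q [-0.09  0.67  0.23  1.97 -0.29  0.54  0.19]
0 mid z 0.0 near z 0.0 far z 0.0 y slope over 70mm 0.0 std nan
  ret = _var(a, axis=axis, dtype=dtype, out=out, ddof=ddof,
  arrmean = um.true_divide(arrmean, div, out=arrmean,
  ret = ret.dtype.type(ret / rcount)
```

>>> apply_moves(
  series=[
    [[-3, 5, 0, 0, 0, 0.2, 0], [0, 3.5, 0, 0, 0, 0, 0]],
  ],
)

```text
t: 16.5
position: [0.6054, -0.0959, 0.0441]
eef_rot: [0.706, -0.704, 0.058, -0.056]
ft_force: [-0.4, -0.1, -0.9]
opening: 0.0003
```

>>> apply_moves(
  series=[
    [[0, 1, 0, 0, 0, 0, 0]],
  ],
)

```text
t: 16.6
position: [0.6043, -0.0958, 0.0425]
eef_rot: [0.706, -0.704, 0.059, -0.055]
ft_force: [-0.4, 0.1, -1.0]
opening: 0.0003
```

>>> apply_moves(
  series=[
    [[0, 1, 0, 0, 0, 0, 0]],
  ],
)

```text
t: 16.7
position: [0.6041, -0.0958, 0.0422]
eef_rot: [0.706, -0.703, 0.059, -0.056]
ft_force: [-3.1, 0.5, 21.5]
opening: 0.0007
```

>>> apply_moves(
  series=[
    [[0, 1, 0, 0, 0, 0, 0]],
  ],
)

```text
t: 16.8
position: [0.6041, -0.0957, 0.0422]
eef_rot: [0.706, -0.703, 0.059, -0.056]
ft_force: [-3.0, 1.2, 16.4]
opening: 0.0004
```

>>> apply_moves(
  series=[
    [[0, 1.8, 0, 0, 0, 0, 0]],
  ],
)

```text
t: 16.9
position: [0.6042, -0.0957, 0.0421]
eef_rot: [0.707, -0.703, 0.058, -0.056]
ft_force: [-6.3, 2.1, 28.1]
opening: 0.0003
```

>>> apply_moves(
  series=[
    [[0, -8, 0, 0, 0, 0, 0], [0, -30, 0, 0, 0, 0, 0], [0, -30, 0, 0, 0, 0, 0], [0, 0, 30, 0, 0, 0, 0]],
  ],
)

```text
t: 17.3
position: [0.6073, -0.0709, 0.1132]
eef_rot: [0.706, -0.703, 0.061, -0.058]
ft_force: [0.7, -0.1, 0.2]
opening: 0.0005
```

>>> apply_moves(
  series=[
    [[0, -5, 45, 0, 0, 0, 0], [0, -5, 45, 0, 0, 0, 0], [0, 0, 40, 0, 0, 0, 0], [0, 0, 0, 0, 0, 0, 0]],
  ],
)

```text
t: 17.7
position: [0.6302, 0.0648, 0.1261]
eef_rot: [0.707, -0.702, 0.06, -0.059]
ft_force: [-0.8, 0.0, -1.4]
opening: 0.0005
```

```bash
python3 st.py; python3 look.py 10; python3 plane.py 10; python3 - <<'E'
from h import *
for c in("top","side"):
    a=np.load(f"pics/{c}10.npz");im=a["im"].astype(int);d=a["d"]
    m=(im[:,:,0]>140)&(im[:,:,0]-im[:,:,2]>90)&(im[:,:,1]>55)
    n,l,s,cc=cv2.connectedComponentsWithStats(m.astype(np.uint8))
    for i in range(1,n):
        if s[i,4]>25:
            z=d[(l==i)&(d>0)];w=world(c,[cc[i]],[np.median(z)]);print(c,np.round(cc[i],1),s[i,4],np.round(W2N(NP,w)[0]*1000,1))
E
```

```text
t17.70 nest mm [ 39.9 162.6 103.1] yaw err deg -0.46 down [-0.001  0.006 -1.   ] F nest [-0.8 -0.1 -1.4] mom [-0.03  0.1  -0.05] op 0.0005 q [-0.39  0.59  0.31  1.89 -0.27  0.7  -0.09]
545 mid z 43.9 near z 43.7 far z 44.0 y slope over 70mm -0.1 std 2.5
top [330.8 229.6] 54 [ -5.9 -78.9 193.5]
side [303.2 187.6] 101 [ -6.7 -84.4 191.2]
```

View pics/look10.png

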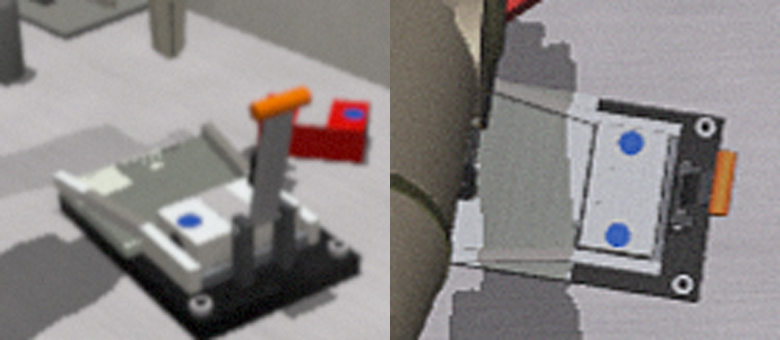

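The block is seated and level: near 43.7, far 44.0, with no slope in y. It went down 6.5 mm, the clamp is still open, and the discs are at crop (631,142) and (618,235). Now I go over and behind the clamp (grip at nest y≈-80, z≈190).

>>> apply_moves(
  series=[
    [[-10, -45, 0, 0, 0, 0, 0], [-15, -45, 0, 0, 0, 0, 0], [-15, -45, 0, 0, 0, 0, 0], [0, -10, -10, 0, -0.4, 0, 0], [0, 0, -30, 0, 0, 0, 0]],
  ],
)

```text
t: 18.3
position: [0.58, 0.0193, 0.2742]
eef_rot: [-0.704, 0.705, -0.063, 0.059]
ft_force: [-0.1, -0.0, -0.3]
opening: 0.0001
```

```bash
python3 st.py
```

```text
t18.30 nest mm [ -2.3 109.6 251.2] yaw err deg -0.67 down [-0.006 -0.    -1.   ] F nest [-0.1 -0.1 -0.3] mom [-0.08  0.07  0.02] op 0.0001 q [-0.42  0.36  0.4   1.86 -0.17  0.96 -0.12]
```

>>> apply_moves(
  series=[
    [[0, 0, -45, 0, -0.6, 0, 0], [0, 0, -45, 0, 0, 0, 0], [0, 0, -45, 0, 0, 0, 0], [0, 0, -45, 0, 0, 0, 0], [0, 0, -45, 0, 0, 0, 0]],
  ],
)

```text
t: 18.8
position: [0.5371, -0.2169, 0.2739]
eef_rot: [-0.704, 0.705, -0.061, 0.056]
ft_force: [0.5, -0.4, 0.1]
opening: 0.0004
```

```bash
python3 st.py
```

```text
t18.80 nest mm [  -6.9 -130.4  250.9] yaw err deg -0.32 down [-0.006 -0.001 -1.   ] F nest [ 0.6 -0.3  0.1] mom [-0.04 -0.01  0.04] op 0.0004 q [-0.04  0.36  0.45  1.86 -0.18  0.96  0.32]
```

>>> apply_moves(
  series=[
    [[4, 0, -5, 0, 0, -0.3, 0], [3, 35, -4, 0, -0.3, 0, 0], [0, 40, 0, 0, 0, 0, 0], [0, 35, 0, 0, 0, 0, 0], [0, 0, 0, 0, 0, 0, 0]],
  ],
)

```text
t: 19.3
position: [0.5343, -0.2456, 0.1609]
eef_rot: [-0.701, 0.707, -0.066, 0.066]
ft_force: [0.5, -0.3, 0.3]
opening: 0.0008
```

```bash
python3 st.py;python3 look.py 11
```

```text
t19.30 nest mm [  -5.1 -159.2  137.9] yaw err deg -1.44 down [-0.    -0.007 -1.   ] F nest [ 0.6 -0.2  0.3] mom [-0.    0.12  0.05] op 0.0008 q [ 0.06  0.5   0.39  1.97 -0.27  0.72  0.43]
```

View pics/look11.png

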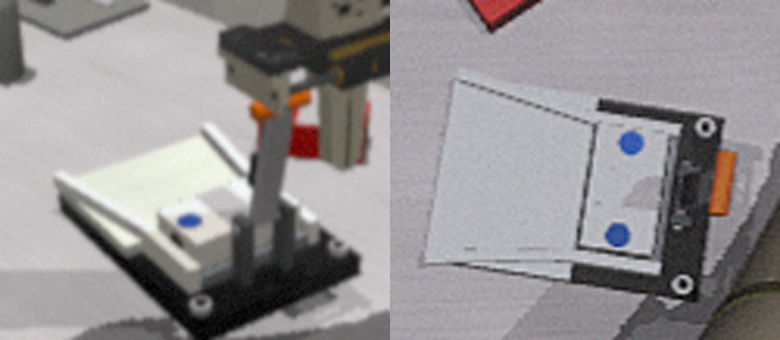

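The finger hangs behind the orange grip with clear space around it (side (345,140), grip (280,105)). Moving in to push the grip towards +y.

>>> apply_moves(
  series=[
    [[4, 0, 20, 0.3, -1.3, 0, 0], [0, 0, 20, 0, 0, 0, 0], [0, 0, 10, 0, 0, 0, 0]],
  ],
)

```text
t: 19.7
position: [0.5522, -0.1975, 0.1697]
eef_rot: [-0.703, 0.706, -0.053, 0.062]
ft_force: [0.6, 0.6, -0.3]
opening: 0.0005
```

```bash
python3 st.py
```

```text
t19.70 nest mm [   4.9 -108.8  146.7] yaw err deg -0.15 down [ 0.013 -0.005 -1.   ] F nest [ 0.5  0.7 -0.3] mom [-0.07  0.1   0.  ] op 0.0005 q [-0.03  0.48  0.39  1.98 -0.27  0.72  0.37]
```

>>> apply_moves(
  series=[
    [[-2, 2, 8, 0, 0, 0.5, 0], [-1, 2, 8, 0, 0, 0, 0], [0, 0, 8, 0, 0, 0, 0]],
  ],
)

```text
t: 20.0
position: [0.5553, -0.1708, 0.1685]
eef_rot: [-0.703, 0.706, -0.053, 0.06]
ft_force: [-0.6, -1.3, 0.6]
opening: 0.0001
```

```bash
python3 st.py
```

```text
t20.00 nest mm [  3.7 -82.  145.5] yaw err deg 0.04 down [ 0.009 -0.005 -1.   ] F nest [-0.3 -1.4  0.6] mom [-0.35  0.16 -0.01] op 0.0001 q [-0.07  0.48  0.39  1.99 -0.27  0.72  0.32]
```

>>> apply_moves(
  series=[
    [[-2, 2, 10, 0, 0, 0.4, 0], [0, 2, 10, 0, 0, 0, 0], [0, 1, 10, 0, 0, 0, 0], [0, 0, 10, 0, 0, 0, 0]],
  ],
)

```text
t: 20.4
position: [0.56, -0.1288, 0.1631]
eef_rot: [-0.703, 0.706, -0.056, 0.058]
ft_force: [1.0, -2.1, -0.1]
opening: 0.0005
```

```bash
python3 st.py;python3 look.py 12
```

```text
t20.40 nest mm [  1.6 -39.7 140.1] yaw err deg -0.04 down [ 0.002 -0.004 -1.   ] F nest [ 1.3 -1.9 -0.1] mom [-0.41  0.14  0.05] op 0.0005 q [-0.15  0.48  0.4   2.   -0.27  0.71  0.25]
```

View pics/look12.png

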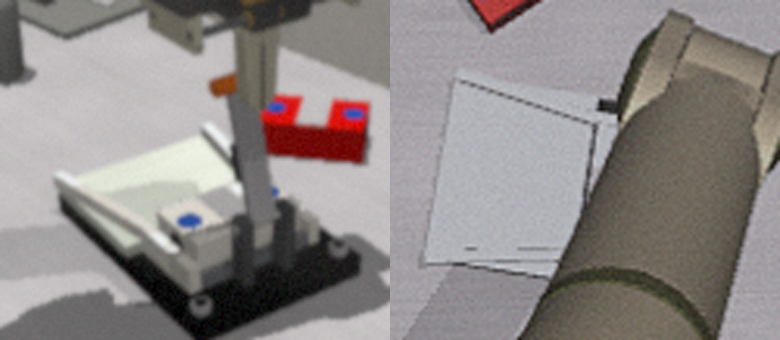

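The clamp is swinging forward ahead of the finger at about 75° (grip at (225,85), left panel). I continue along the arc.

>>> apply_moves(
  series=[
    [[-1, 1, 10, 0, 0, 0, 0], [0, 2, 10, 0, 0, 0, 0], [0, 3, 10, 0, 0, 0, 0], [0, 4, 10, 0, 0, 0, 0]],
  ],
)

```text
t: 20.9
position: [0.5657, -0.0867, 0.1526]
eef_rot: [-0.703, 0.706, -0.056, 0.058]
ft_force: [0.1, -1.0, -0.1]
opening: 0.0002
```

```bash
python3 st.py
```

```text
t20.90 nest mm [  0.5   2.7 129.6] yaw err deg -0.05 down [ 0.002 -0.004 -1.   ] F nest [ 0.2 -1.  -0.1] mom [-0.27  0.12 -0.02] op 0.0002 q [-0.22  0.49  0.39  2.01 -0.28  0.68  0.19]
```

>>> apply_moves(
  series=[
    [[0, 4, 9, 0, 0, 0, 0], [0, 5, 8, 0, 0, 0, 0], [0, 6, 8, 0, 0, 0, 0], [0, 7, 7, 0, 0, 0, 0]],
  ],
)

```text
t: 21.3
position: [0.5711, -0.0518, 0.1283]
eef_rot: [-0.703, 0.706, -0.056, 0.057]
ft_force: [0.1, -1.3, 1.1]
opening: 0.0005
```

```bash
python3 st.py;python3 look.py 13
```

```text
t21.30 nest mm [  0.2  38.  105.3] yaw err deg 0.01 down [ 0.001 -0.004 -1.   ] F nest [ 0.3 -1.3  1.1] mom [-0.34  0.09  0.03] op 0.0005 q [-0.27  0.53  0.37  2.03 -0.31  0.63  0.15]
```

View pics/look13.png

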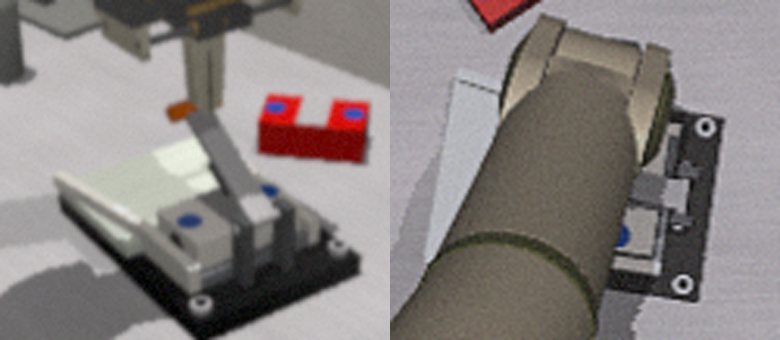

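Clamp at about 35° with the fingertip on the bar just behind the grip. Now mostly down.

>>> apply_moves(
  series=[
    [[0, 8, 4, 0, 0, 0, 0], [0, 8, 3, 0, 0, 0, 0], [0, 8, 2, 0, 0, 0, 0], [0, 8, 1, 0, 0, 0, 0]],
  ],
)

```text
t: 21.8
position: [0.5733, -0.0404, 0.0942]
eef_rot: [-0.704, 0.706, -0.056, 0.057]
ft_force: [0.3, -0.7, 0.8]
opening: 0.0006
```

```bash
python3 st.py
```

```text
t21.80 nest mm [ 0.6 49.6 71.2] yaw err deg 0.06 down [ 0.002 -0.003 -1.   ] F nest [ 0.4 -0.6  0.8] mom [-0.01  0.08  0.01] op 0.0006 q [-0.26  0.58  0.34  2.05 -0.34  0.56  0.16]
```

>>> apply_moves(
  series=[
    [[0, 6, 0, 0, 0, 0, 0], [0, 6, 0, 0, 0, 0, 0], [0, 5, 0, 0, 0, 0, 0]],
  ],
)

```text
t: 22.1
position: [0.573, -0.0405, 0.0749]
eef_rot: [-0.704, 0.706, -0.056, 0.057]
ft_force: [-0.1, -0.3, 1.1]
opening: 0.0003
```

```bash
python3 st.py;python3 look.py 14
```

```text
t22.10 nest mm [ 0.3 49.5 51.9] yaw err deg 0.04 down [ 0.001 -0.003 -1.   ] F nest [-0.  -0.3  1.1] mom [-0.07  0.06  0.  ] op 0.0003 q [-0.25  0.6   0.32  2.06 -0.36  0.52  0.17]
```

View pics/look14.png

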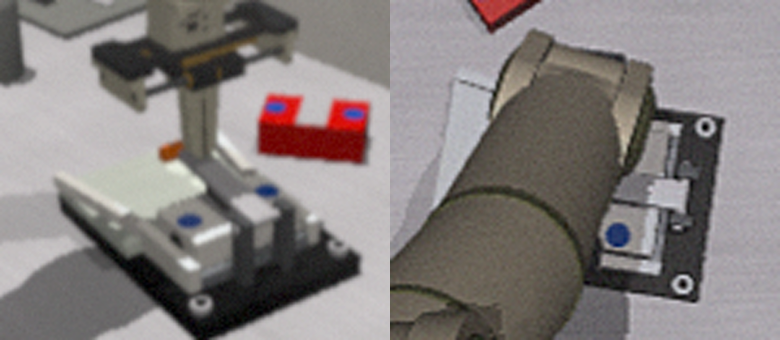

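The clamp is nearly level, with the foot just above the block. Small steps down until it is felt.

>>> apply_moves(
  series=[
    [[0, 3, 0, 0, 0, 0, 0], [0, 3, 0, 0, 0, 0, 0]],
  ],
)

```text
t: 22.4
position: [0.573, -0.0408, 0.0689]
eef_rot: [-0.704, 0.706, -0.056, 0.057]
ft_force: [0.7, -0.0, -0.1]
opening: 0.0005
```

>>> apply_moves(
  series=[
    [[0, 2, 0, 0, 0, 0, 0], [0, 2, 0, 0, 0, 0, 0]],
  ],
)

```text
t: 22.6
position: [0.5731, -0.0409, 0.0648]
eef_rot: [-0.704, 0.706, -0.056, 0.057]
ft_force: [-0.3, 1.2, 0.6]
opening: 0.0006
```

>>> apply_moves(
  series=[
    [[0, 2, 0, 0, 0, 0, 0]],
  ],
)

```text
t: 22.7
position: [0.5732, -0.0408, 0.0627]
eef_rot: [-0.704, 0.706, -0.056, 0.057]
ft_force: [0.5, 1.0, -0.4]
opening: 0.0004
```

>>> apply_moves(
  series=[
    [[0, 1.5, 0, 0, 0, 0, 0]],
  ],
)

```text
t: 22.8
position: [0.5732, -0.0408, 0.061]
eef_rot: [-0.704, 0.706, -0.056, 0.057]
ft_force: [-0.1, -0.1, 1.2]
opening: 0.0005
```

>>> apply_moves(
  series=[
    [[0, 1.5, 0, 0, 0, 0, 0]],
  ],
)

```text
t: 22.9
position: [0.5732, -0.0408, 0.0594]
eef_rot: [-0.704, 0.706, -0.056, 0.057]
ft_force: [0.7, 1.2, 0.8]
opening: 0.0004
```

>>> apply_moves(
  series=[
    [[0, 1.5, 0, 0, 0, 0, 0]],
  ],
)

```text
t: 23.0
position: [0.5733, -0.0407, 0.0586]
eef_rot: [-0.704, 0.706, -0.056, 0.057]
ft_force: [-6.7, 1.8, 29.6]
opening: 0.0002
```

>>> apply_moves(
  series=[
    [[0, 1.5, 0, 0, 0, 0, 0]],
  ],
)

```text
t: 23.1
position: [0.5734, -0.0407, 0.0585]
eef_rot: [-0.704, 0.705, -0.056, 0.057]
ft_force: [-7.0, 2.1, 31.5]
opening: 0.0002
```

>>> apply_moves(
  series=[
    [[0, 1.5, 0, 0, 0, 0, 0]],
  ],
)

```text
t: 23.2
position: [0.5733, -0.0407, 0.0587]
eef_rot: [-0.705, 0.705, -0.056, 0.058]
ft_force: [-5.3, 1.0, 22.1]
opening: 0.0005
```

Foot down: firm stop at 58.6 mm. I retreat straight up and away, then check.

>>> apply_moves(
  series=[
    [[0, -4, 0, 0, 0, 0, 0], [0, -20, 0, 0, 0, 0, 0], [0, -40, 0, 0, 0, 0, 0], [0, -40, 0, 0, 0, 0, 0], [0, -20, 40, 0, 0, 0, 0]],
  ],
)

```text
t: 23.7
position: [0.5771, -0.0068, 0.1849]
eef_rot: [-0.703, 0.706, -0.061, 0.059]
ft_force: [0.9, 0.6, -0.8]
opening: 0.0002
```

>>> apply_moves(
  series=[
    [[0, 0, 45, 0, 0, 0, 0], [0, 0, 45, 0, 0, 0, 0], [0, 0, 45, 0, 0, 0, 0], [0, 0, 45, 0, 0, 0, 0], [0, 0, 0, 0, 0, 0, 0]],
  ],
)

```text
t: 24.2
position: [0.611, 0.182, 0.1893]
eef_rot: [0.705, -0.704, 0.057, -0.062]
ft_force: [0.2, 0.0, -0.1]
opening: 0.0003
```

```bash
python3 st.py;python3 look.py 15;python3 plane.py 15; python3 - <<'E'
from h import *
a=np.load("pics/top15.npz");im=a["im"].astype(int);d=a["d"]
m=(im[:,:,2]-im[:,:,0]>45);n,l,s,cc=cv2.connectedComponentsWithStats(m.astype(np.uint8))
for i in range(1,n):
    if s[i,4]>20: print("blue",np.round(cc[i],1),np.round(W2N(NP,world("top",[cc[i]],[np.median(d[(l==i)&(d>0)])]))[0]*1000,1))
# bar heights along y at x=0
for y in range(-40,90,10):
    u,v=proj("top",N2W(NP,np.array([[0,y,58]])/1000))[0];z=np.median(d[int(round(v))-1:int(round(v))+2,int(round(u))-1:int(round(u))+2])
    print(np.round(W2N(NP,world("top",[(u,v)],[z]))[0]*1000,1))
i0=np.load("pics/top0.npz")["im"].astype(int)
for nm,(x,y,w,h) in {"roller":(380,245,35,35),"wrench":(380,175,25,60),"bottle":(105,190,45,30)}.items():
    print(nm,abs(i0-im)[y:y+h,x:x+w].mean())
E
```

```text
t24.20 nest mm [  2.2 275.2 166.3] yaw err deg -0.41 down [ 0.007  0.001 -1.   ] F nest [ 0.2  0.  -0.1] mom [-0.01  0.07  0.01] op 0.0003 q [-0.66  0.53  0.43  1.84 -0.28  0.83 -0.26]
415 mid z 44.3 near z 44.2 far z 44.3 y slope over 70mm 2.0 std 2.4
blue [277.9 149.7] [245.2  97.7  23.7]
blue [253.9 165.7] [184.4 164.3  23.3]
blue [118.4 199.4] [  6.  520.8 147.2]
blue [301.8 215.8] [45.  -1.6 43.5]
blue [297.5 245.6] [-45.3  -0.3  43.3]
[ -0.5 -39.8  61.9]
[ -0.4 -29.9  60.7]
[ -0.8 -19.8  64.2]
[-0.5 -9.9 61.6]
[-0.2  0.  59.8]
[-0.3 10.  60.6]
[-0.4 20.  61.3]
[-0.4 30.  60.8]
[-0.4 40.  61. ]
[-0.4 50.  61.4]
[-0.4 59.9 61.4]
[-0.7 69.8 63.4]
[-0.5 79.9 61.9]
roller 8.823401360544217
wrench 9.198
bottle 11.858765432098766
```

View pics/look15.png

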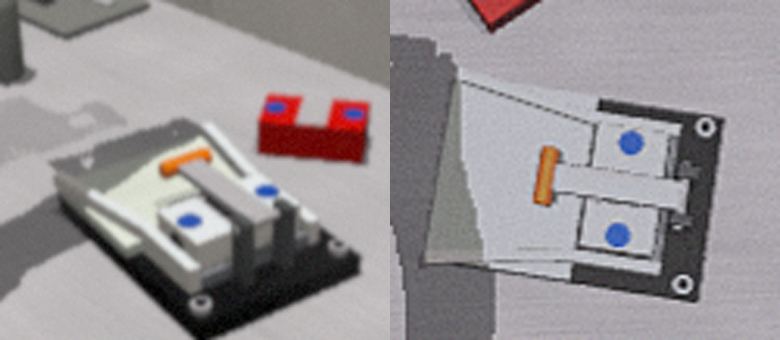

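View pics/side15.png

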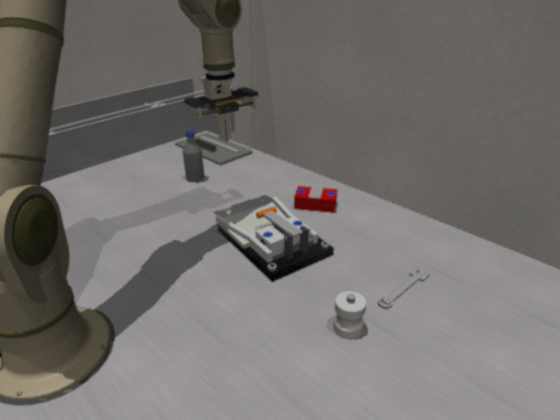

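The clamp is shut: bar top at z≈61 puts the foot underside at 43.5, which is the block-top height. The discs are level (43.3 and 43.5), the bystanders show no visible change, and the arm is clear. Handing in.

```bash
python3 -c "
from h import *
print(ticket.finish_job())"
```

```text
the job is handed in; nothing more can be done
None
```

I pushed the white block down the ledge, over the step and against the nest's end stop. I then pressed both ends home with the clamp open, swung the clamp shut and backed the arm clear. I handed the job in at about 24 s of the 72 s allowed; no verdict was reported.

**Seating:** The last presses hit a hard stop at tool readings of 42.0 mm (near, up to 38 N) and 42.1–42.2 mm (far, up to 28 N). The block went down about 6.5 mm, and the two discs read 43.3 and 43.5 mm above the nest point.

**Clamp:** The bar is nearly level, which puts the foot's underside at about 43.5 mm, the same height as the block's top. The closing push peaked at about 31 N on the bar, so I estimate 55–60 N through the foot, more than I meant to use.

**Bystanders:** The roller, wrench and bottle look the same in the pictures before and after.

**Checks that disagreed:**
- The fingertips really sat about 25 mm above the reported tool point, so I found every contact height by feel.
- From the depth readings, the seated block's underside comes out about 3 mm above the seat plate. I trusted the hard stop felt at both ends instead.
- After closing, the fitted top face showed a 2 mm slope across its width. I put this down to the clamp bar partly covering it, because the same fit was flat just before.

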